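# Eject the used pipette tip into the catch tray

## Robot

A 6-joint arm with a two-finger parallel gripper is mounted at the origin on the work surface. World frame = base frame: x ahead of the robot, y to its left, z up, the work surface at z = 0. Lengths are in m, angles in rad, forces in N, time in s.
With the tool pointing down it reaches from about 0.375 to 0.9 m from the base axis. Payload 3.1 kg.
Tool frame: the origin (TCP) lies midway between the tips of the shut fingers; the grasp point (between the pads) lies robot.tcp_to_grasp behind it (robot.tcp_to_grasp is the distance from the TCP to the grasp point, in m); z points along the fingers, y is the direction in which the jaws open and shut (so a half turn about z gives the same grasp; the last joint's range is limited). The gripper opens to 87 mm and grips with 3 to 60 N. Pads are 19 mm wide; open, the fingers measure 117 mm over their backs; the gripper's body (75 mm by 190 mm) begins 51 mm behind the grasp point.
Start: joints at [-1.339, 0.527, 1.433, -0, 1.181, -0.178], TCP at [0.25, -0.573, 0.202] pointing down, gripper open.
Joint ranges: [-3.08, 3.08], [-0.75, 2.2], [0.22, 2.44], [-1.43, 4.57], [0, 2.65], [-2.85, 2.85]. Speed limits (rad/s): [2.79, 2.79, 3.14, 3.14, 3.14, 3.14].

## Interface

Orientations are given as a unit quaternion [x, y, z, w].
In Python, from rig import robot, cams, nets gives the robot as it stands. The module is installed in compiled form; this text tells all that it offers.
- The arm moves only by the tool play_rows, never from a script. Its argument "commands" is a list of rows, each an object of numbers: "x", "y", "z": the shift along the tool's x, y, z in mm; "spin": the turn about the tool's z in rad. In form: [{"x": .., "y": .., "z": .., "spin": ..}, ...]. A call has 1 to 8 rows; each row shifts and turns the pose as measured when the row begins, along the tool's axes as they then stand; what a row does not reach is not made up. A row lasts 1/10 s, in which the tool goes at most 50 mm and 8.59 degrees, less where a joint would pass 70% of its speed; a pose out of reach is approached as far as the arm can. A call is refused whole if a number of a shift passes 50 or a number of a turn 0.15, either way. A call with a gripper value outside its range is refused whole. "grip" is the opening, from 0 (shut) to 1 (fully open), set as the call begins (left out, the last holds). The fingers move at their own pace and stop on an object; "newtons" is the grip in N (left out, the last holds). Time passes only in rows, so rows that do not move let the fingers close. It gives the time, the measured TCP pose, the force and the opening at its end, in the units of the state.
- robot.get_obs(): the state, without advancing time (a new reading comes with each control period).
- cams.camera(name): name is "scene" or "top" or "wrist"; returns a dict with "img" (420x560x3 uint8, red, green, blue), "fx", "fy", "cx", "cy" (pixels), "world_to_cam" (4x4, takes a point from world to camera coordinates); the wrist camera has in their place "mount" (4x4, takes a point from camera to tool coordinates, whose origin is the TCP and whose axes are the flange's). Camera axes: x right, y up, looking along -z (the intrinsics and any distortion apply to the point x, -y, -z); pixel columns grow to the right and rows downward; lengths in m; the calibration is good to about 2 mm. A picture is of the moment at which its call begins: read the wrist's pose just before it. There is no depth.
- robot.hand_in(): hands the job in, once; it reports no verdict.
Trained networks look in a picture, given as the dict that the camera call returned (one of the last four; its "shot" number tells which), for a name from the list of things; names that differ only in an ending like _2 or _b are one class to them, and where a whole thing is asked for, a point or a joint stands for the part that bears it (a point fixed in the world has none). Each returns a list of dicts, best first, with "conf" (0 to 1); they miss things now and then, are a little off and sometimes report something else, mostly with a low value. They report only what shows in the picture. A call takes as long as a camera call. They do not tell look-alikes from the thing itself.
- nets.outline_of(picture, name): "region" (420x560 bool, what is visible of it) and "pixel" ([column, row] in pixels, amid what is visible of it).
The state is a dict: "time": time; "q": joint angles; "joint_velocities": joint speeds; "joint_torque": joint torques, N m; "position": TCP position; "tool_rot": TCP orientation; "ft_force": force on the tool from outside, world axes, zero at the start; "moment": the same for the moment, N m; "grip_width": finger opening in m.
Only numpy, scipy, OpenCV 4.12 (cv2) and the standard library are available. Lean on these libraries where they do the work, as an engineer would, in place of code of your own. Each camera call takes 0.05 s, during which the arm holds its last target.

## Task

Take the red catch tray by its white upright grip, bring it under the used yellow tip that hangs from the pipette in the stand, set it flat on the bench and let go. Then press the pipette's blue plunger knob down, through the soft first stop to the firm second stop, so that the tip drops into the tray; stop there without leaning on it (never more than 22 N on the knob), and let the plunger come all the way up again. Do not touch the tip, and leave the tip rack, the wash bottle and the amber jar where they are.

Things in the scene. Friction and masses are not known exactly. Their poses are not given: they have to be found in the camera images.
- stand: Pipette stand, fixed to the bench. Origin on the bench straight below the pipette's axis; z up. Column (18 mm thick, to z = 290 mm) 140 mm along its +x, on a grey base plate covering x = 90 to 220 mm, y = -65 to 65 mm, 20 mm high; a clamp arm at z = 215 mm joins column and pipette. Its -x side (facing the robot within 20 degrees) and both y sides are open.
- plunger: Blue plunger knob on top of the pipette, 30 mm across. Origin: centre of its flat top, 315 mm above the bench when up. Slides straight down: soft spring (1.2 N + 0.1 N/mm) for a hidden stroke of 4 to 22 mm; first stop, force steps up to 7 N; 5 mm of stiff travel, 7 to 11 N, near whose end the tip drops; second stop, rubber buffer, 12 N + 8 N/mm. Springs back when let go.
- jaws (a point): Middle of the two small dark jaws at the pipette's lower end, on its axis, 105 mm above the bench. They hold the tip and open only when the plunger nears its second stop. The white pipette above is 37 mm thick (48 mm in the clamp, z = 204 to 226 mm) and reaches up to z = 272 mm.
- tip: Used yellow pipette tip, 44 mm long, tapering from 10 to 4 mm downwards below a head 15 mm across; 15 g. Origin: centre of its lower end, z along its length. At the start it hangs upright on the pipette's axis, lower end 67 mm above the bench. Not to be touched.
- tray: Open red catch tray, loose, 0.18 kg: pan 128 mm (x) by 88 mm (y), 35 mm high, walls 4 mm. Origin: centre of the pan's underside, z up. At its -x end stands the white upright grip, joined to the pan by a low bridge.
- tray_grip (a point): Centre of the top of the tray's white upright grip: a block 36 mm along the tray's x, 12 mm thick along the tray's y, 60 mm high from the bench. It lies 110 mm along the tray's -x from the pan's centre. Its y sides are free for the fingers.
- rack: Blue box of fresh yellow tips, 120 x 85 x 58 mm high, loose, 0.35 kg; origin centre of its underside. To be left alone.
- wash_bottle: White wash bottle, 62 mm across, 185 mm high with its bent spout, loose, 0.3 kg; origin centre of its underside. To be left alone.
- amber_jar: Amber glass jar with black cap, 56 mm across, 100 mm high, loose, 0.3 kg; origin centre of its underside. To be left alone.
Not all that is in view belongs to the job. Of the things that look like the tray, the smallest one is meant.

How it is judged:
By the outcome, as a careful person would: the job done as asked, in the order asked, and still so for the second after the job is handed in, with the robot touching nothing.
It also fails if it takes over 64 s, if anything falls off the work surface, if the arm or the gripper's body presses on something with over 40 N, if the wrist force passes 120 N, or if a joint passes its speed limit or range.

## Working session

There is one attempt and no reset: what is moved stays moved. The work goes in short steps, Python scripts to look and compute and a tool call to move; the robot and the scene stay as the last step left them, time stands still between calls to the robot, and variables do not carry over. Pictures are saved under pics/ and viewed, and the job is handed in when it is done.

Besides the shell and the picture viewer there is one more tool, called after "Request:" in YAML: its name, and indented under it one key for each argument. play_rows: Moves the arm, as the interface text tells. Its arguments: {"type":"object","properties":{"commands":{"type":"array"},"grip":{"type":"number"},"newtons":{"type":"number"}},"required":["commands"]}

```bash
ls; mkdir -p pics; python3 - <<'E'
from rig import robot,cams,nets
import cv2,pickle
o=robot.get_obs();print(o, robot.tcp_to_grasp)
for n in ["scene","top"]:
    c=cams.camera(n);pickle.dump(c,open(f"pics/{n}0.pkl","wb"))
    cv2.imwrite(f"pics/{n}0.png",c["img"][:,:,::-1])
    print({k:v for k,v in c.items() if k!="img"})
    for t in ["tray","tray_grip","plunger","tip","jaws","stand","rack","wash_bottle","amber_jar"]:
        try:
            r=nets.outline_of(c,t)
            print(n,t,[(round(d["conf"],2),d["pixel"],int(d["region"].sum())) for d in r])
        except Exception as e: print(t,e)
print(robot.get_obs()["time"])
E
```

```text
pics
{'time': 0.0, 'q': array([-1.33849498e+00,  5.28426479e-01,  1.43392520e+00, -2.59229256e-05,
        1.18138369e+00, -1.78484410e-01]), 'joint_velocities': array([ 4.65811381e-04,  1.64841702e-05, -1.77090771e-03,  1.29403635e-03,
       -1.75032674e-04,  2.44637740e-03]), 'joint_torque': array([ 1.30865366e-03, -4.40035486e+01, -1.76595873e+01,  6.33871439e-02,
        5.82957419e-02, -1.81687205e-04]), 'position': array([ 0.24942617, -0.57221583,  0.20118878]), 'tool_rot': array([ 9.78979363e-01,  2.03956511e-01, -4.08065025e-05, -1.07064498e-03]), 'ft_force': array([-0.38777674, -0.60826457, -0.20507804]), 'moment': array([0.03598833, 0.01413673, 0.00546014]), 'grip_width': 0.0873479468686447} 0.0187
{'fx': 545.3554074560212, 'fy': 545.3554074560212, 'cx': 286.6920997597807, 'cy': 211.64563929184516, 'world_to_cam': array([[-0.7423574 ,  0.66967295,  0.02106246,  0.43957398],
       [-0.39380366, -0.46154762,  0.79491665, -0.0547283 ],
       [ 0.54205551,  0.58181778,  0.60635295, -2.14012521],
       [ 0.        ,  0.        ,  0.        ,  1.        ]]), 'shot': 1}
scene 
[... 747 characters left out ...]
4,  1.12004448e-01,
        -4.95676529e-01],
       [-1.12006413e-01,  1.49351079e-02,  9.93595243e-01,
        -1.48146657e+00],
       [ 0.00000000e+00,  0.00000000e+00,  0.00000000e+00,
         1.00000000e+00]]), 'shot': 2}
top tray [(0.91, [405.4, 165.1], 2320), (0.59, [325.5, 191.4], 1167)]
top tray_grip [(0.78, [326.5, 188.4], 1159), (0.75, [406.2, 167.3], 2252)]
top plunger []
top tip []
top jaws [(0.91, [225.3, 146.2], 1818)]
top stand [(0.87, [226.1, 145.4], 1849)]
top rack [(0.9, [152.0, 189.4], 970), (0.48, [324.7, 190.5], 1043)]
top wash_bottle [(0.6, [328.9, 142.3], 369), (0.36, [323.4, 191.6], 1147)]
top amber_jar [(0.72, [151.0, 151.2], 329), (0.69, [151.2, 191.1], 979)]
1.0
```

View pics/scene0.png

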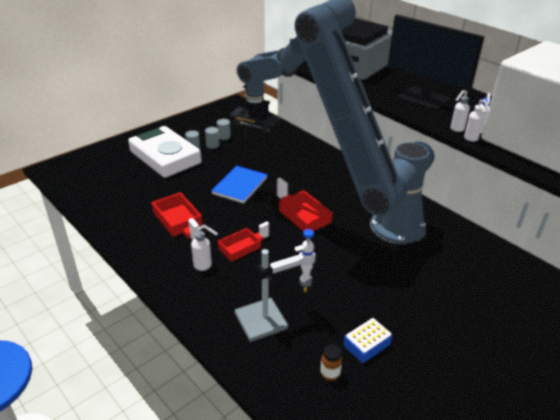

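View pics/top0.png

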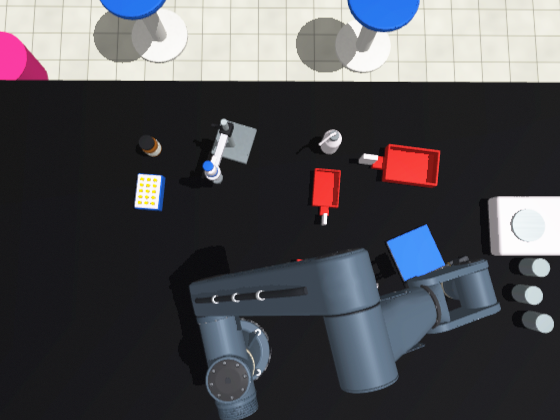

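Candidates for the tray in the scene view: (176,214) large, (302,209) large and partly under the arm in the top view, and (239,244) small, which is (326,190) in the top view. By the description I choose the smallest, (239,244). I'll check it in a close crop and measure.

```bash
cat > h.py <<'E'
import numpy as np,cv2,pickle
def ray(c,p,W=None):
    W=c["world_to_cam"] if W is None else W
    d=np.array([(p[0]-c["cx"])/c["fx"],-(p[1]-c["cy"])/c["fy"],-1.])
    R=W[:3,:3];return -R.T@W[:3,3],R.T@d
def onz(c,p,z):
    o,d=ray(c,p);return o+d*(z-o[2])/d[2]
def proj(c,P):
    W=c["world_to_cam"];P=np.atleast_2d(P)@W[:3,:3].T+W[:3,3]
    return np.c_[c["cx"]+c["fx"]*P[:,0]/-P[:,2],c["cy"]-c["fy"]*P[:,1]/-P[:,2]]
def tri(L):
    A=0;b=0
    for c,p in L:
        o,d=ray(c,p);d=d/np.linalg.norm(d);M=np.eye(3)-np.outer(d,d);A=A+M;b=b+M@o
    return np.linalg.solve(A,b)
E
python3 - <<'E'
from h import *
t=pickle.load(open("pics/top0.pkl","rb"));s=pickle.load(open("pics/scene0.pkl","rb"))
def crop(c,x,y,w,h,k):
    return cv2.resize(c["img"][y:y+h,x:x+w,::-1],None,fx=k,fy=k,interpolation=cv2.INTER_CUBIC)
a=crop(t,190,110,160,125,5);cv2.imwrite("pics/tc.png",a)
a=crop(s,200,210,130,100,6);cv2.imwrite("pics/sc.png",a)
for n,p in [("A",(405,165)),("B",(326,190))]: print(n,onz(t,p,.02))
for p in [(176,214),(302,209),(239,244)]: print(onz(s,p,.02))
for g,c in (("top",t),("scene",s)):
    print(onz(c,(212,165) if g=="top" else (308,232.5),.315))
E
```

```text
A [ 0.63492372 -0.58050009  0.02      ]
B [ 0.54589245 -0.30164902  0.02      ]
[ 0.6323035 -0.6036431  0.02     ]
[ 0.23378567 -0.30651088  0.02      ]
[ 0.55645546 -0.30159544  0.02      ]
[0.57338845 0.05326842 0.315     ]
[0.57572866 0.06520717 0.315     ]
```

View pics/tc.png

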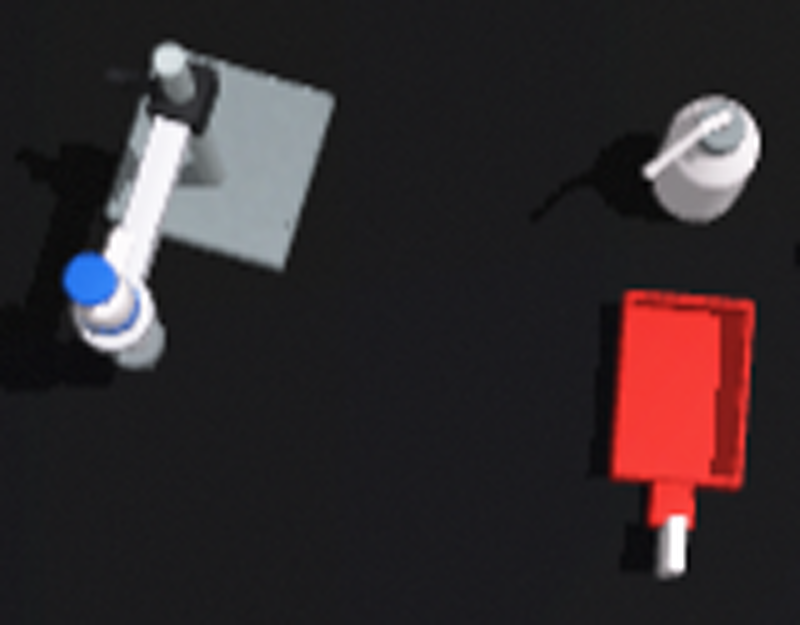

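View pics/sc.png

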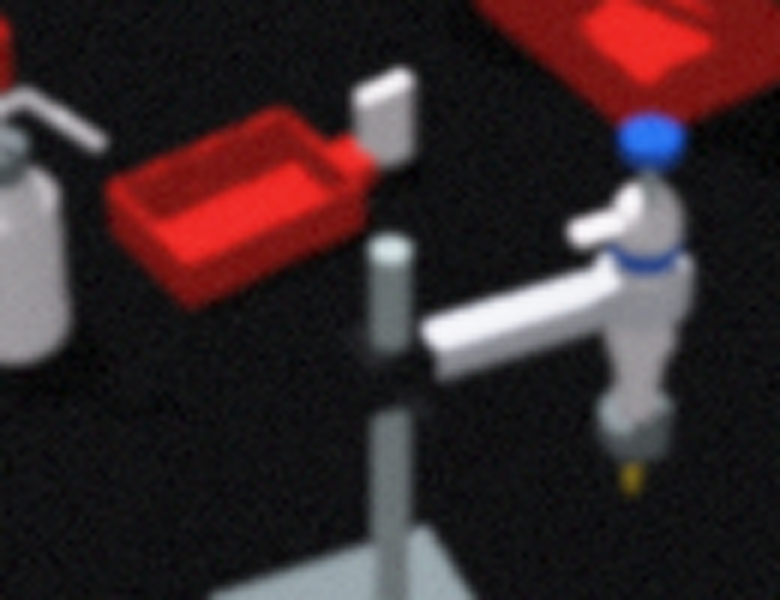

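```bash
cat > m1.py <<'E'
from h import *
from scipy.optimize import least_squares
t=pickle.load(open("pics/top0.pkl","rb"));s=pickle.load(open("pics/scene0.pkl","rb"))
T=lambda p:(190+(p[0]+.5)/5-.5,110+(p[1]+.5)/5-.5)
S=lambda p:(200+(p[0]+.5)/6-.5,210+(p[1]+.5)/6-.5)
# tray: corners top rim z=.035
def X(v,P):
    c,s_=np.cos(v[2]),np.sin(v[2]);P=np.array(P,float)
    return np.c_[v[0]+c*P[:,0]-s_*P[:,1],v[1]+s_*P[:,0]+c*P[:,1],P[:,2]]
a,b,z=.064,.044,.035
P=[(a,b,z),(a,-b,z),(-a,-b,z),(-a,b,z)]
ot=np.array([T(p) for p in [(625,290),(755,300),(742,490),(612,478)]])
# scene: far corners: (105,185) (190,250?) (280,105) (365,205)
os_=np.array([S(p) for p in [(105,187),(283,106)]])
Ps=[(a,-b,z),(-a,-b,z)]
G=[(-.110,0,.06)]
f=lambda v:np.r_[(proj(t,X(v,P))-ot).ravel(),(proj(t,X(v,G))-T((676,546))).ravel()]
r=least_squares(f,[.55,-.3,0]);print("tray top",r.x,np.round(r.fun,1))
print("scene pred rim px crop", (proj(s,X(r.x,P))-[200,210]+.5)*6, (proj(s,X(r.x,G))-[200,210]+.5)*6)
print("grip",X(r.x,G))
# stand
kt,ks=T((90,279)),S((652,132))
print("knob top",onz(t,kt,.315),"scene",onz(s,ks,.315),"tri",tri([(t,kt),(s,ks)]))
for p in [(335,97),(283,270),(185,45)]: print("base",onz(t,T(p),.02))
print("tip scene", onz(s,S((632,492)),.067))
print("col top", onz(t,T((170,57)),.29),onz(s,S((391,246)),.29))
E
python3 m1.py
```

```text
tray top [ 0.55253842 -0.30094213 -0.08241883] [ 0.3  0.6 -0.4  0.7 -0.2 -0.7  0.2 -0.4  0.1 -0.2]
scene pred rim px crop [[192.46758109 266.37755539]
 [113.88964771 188.14604678]
 [288.59324445 110.4686078 ]
 [369.49729907 184.09746231]] [[388.90410317  88.07491386]]
grip [[ 0.44291181 -0.29188632  0.06      ]]
knob top [0.5722194  0.06556166 0.315     ] scene [0.57223699 0.06263136 0.315     ] tri [0.57269081 0.0645714  0.31632595]
base [ 0.76269583 -0.05929895  0.02      ]
base [ 0.63859285 -0.02367174  0.02      ]
base [0.79999028 0.04674914 0.02      ]
tip scene [0.57304755 0.06414187 0.067     ]
col top [0.70812157 0.02547078 0.29      ] [0.70520597 0.02194293 0.29      ]
```

Request:
play_rows:
  commands:
    - {"x": 0,"y": 0,"z": 0,"spin": 0.125}
    - {"x": 0,"y": 0,"z": 0,"spin": 0.125}
    - {"x": 0,"y": 0,"z": 0,"spin": 0.125}
    - {"x": 0,"y": 0,"z": 0,"spin": 0.12}
    - {"x": 0,"y": 0,"z": 0,"spin": 0}
  grip: 1

```text
time: 1.5
position: [0.2496, -0.5729, 0.2022]
tool_rot: [0.999, -0.052, 0.0, -0.0]
ft_force: [-0.4, -0.1, -0.2]
grip_width: 0.0872
```

```bash
cat > go.py <<'E'
import sys
from h import *
from rig import robot
from scipy.spatial.transform import Rotation as Ro
def go(P,yaw=None):
    o=robot.get_obs();R=Ro.from_quat(o["tool_rot"]).as_matrix()
    d=R.T@(np.array(P)-o["position"])*1000
    y=np.degrees(np.arctan2(R[1,0],R[0,0]))
    print("t",round(o["time"],2),"pos",o["position"].round(4),"yaw",y.round(2),"F",o["ft_force"].round(1),"w",round(o["grip_width"],4),"SHIFT",d.round(1),"n",np.ceil(np.linalg.norm(d)/50), "spin", None if yaw is None else -np.radians(yaw-y))
if __name__=="__main__":
    a=list(map(float,sys.argv[1:]));go(a[:3],a[3] if len(a)>3 else None)
E
python3 go.py .443 -.292 .17 -4.72; python3 - <<'E'
from h import *
t=pickle.load(open("pics/top0.pkl","rb"))
print([onz(t,p,.058).round(3) for p in [(164,176),(163,209),(135,208),(137,175)]])
E
```

```text
t 1.5 pos [ 0.2496 -0.5729  0.2022] yaw -5.9 F [-0.4 -0.1 -0.2] w 0.0872 SHIFT [ 163.5 -299.3   32.2] n 7.0 spin -0.02067750301209341
[array([0.587, 0.251, 0.058]), array([0.475, 0.251, 0.058]), array([0.478, 0.345, 0.058]), array([0.591, 0.342, 0.058])]
```

Request:
play_rows:
  commands:
    - {"x": 21,"y": -38,"z": 0,"spin": -0.02}
    - {"x": 21,"y": -38,"z": 0,"spin": 0}
    - {"x": 21,"y": -38,"z": 0,"spin": 0}
    - {"x": 21,"y": -38,"z": 0,"spin": 0}
    - {"x": 21,"y": -38,"z": 0,"spin": 0}
    - {"x": 21,"y": -38,"z": 0,"spin": 0}
    - {"x": 20,"y": -38,"z": 0,"spin": 0}
    - {"x": 18,"y": -34,"z": 0,"spin": 0}

```text
time: 2.3
position: [0.4403, -0.2846, 0.2015]
tool_rot: [0.999, -0.035, 0.001, 0.004]
ft_force: [-0.0, -0.3, -0.3]
grip_width: 0.0868
```

```bash
python3 go.py .443 -.292 .17 -4.72; cat > wr.py <<'E'
import sys
from h import *
from rig import robot,cams,nets
from scipy.spatial.transform import Rotation as Ro
def shot(name):
    o=robot.get_obs();c=cams.camera("wrist")
    T=np.eye(4);T[:3,:3]=Ro.from_quat(o["tool_rot"]).as_matrix();T[:3,3]=o["position"]
    c["world_to_cam"]=np.linalg.inv(T@c["mount"])
    pickle.dump(c,open(f"pics/{name}.pkl","wb"));cv2.imwrite(f"pics/{name}.png",c["img"][:,:,::-1]);return c
if __name__=="__main__":
    c=shot(sys.argv[1]);print(c["mount"])
    for t in sys.argv[2:]:
        print(t,[(round(d["conf"],2),d["pixel"],int(d["region"].sum())) for d in nets.outline_of(c,t)])
E
python3 wr.py w1 tray
```

```text
t 2.3 pos [ 0.4403 -0.2846  0.2015] yaw -3.99 F [-0.  -0.3 -0.3] w 0.0868 SHIFT [ 3.1  7.  31.5] n 1.0 spin 0.012685696820690828
[[-1.48591153e-05  9.65257106e-01  2.61301970e-01  7.27784971e-02]
 [ 9.99999960e-01  8.81387748e-05 -2.68721526e-04  3.60827158e-04]
 [-2.82416198e-04  2.61301955e-01 -9.65257069e-01 -1.82804372e-01]
 [ 0.00000000e+00  0.00000000e+00  0.00000000e+00  1.00000000e+00]]
tray [(0.95, [290.6, 344.2], 6876), (0.87, [290.8, 75.0], 15957), (0.72, [535.6, 12.1], 1427)]
```

View pics/w1.png

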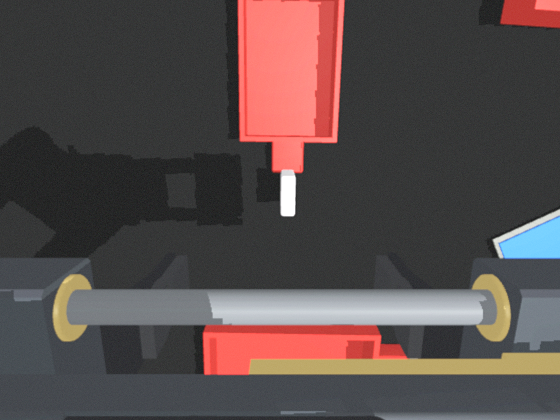

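The wrist view shows the small tray ahead: its white grip is at (288,195) and the rear rim corners of the pan are at (240,141) and (338,141). The other red tray is partly hidden behind the gripper.

```bash
python3 - <<'E'
from h import *
c=pickle.load(open("pics/w1.pkl","rb"))
print(c["fx"],c["cx"],c["cy"])
for p in [(240,141),(338,141),(239,0),(344,0)]: print(onz(c,p,.035))
for p in [(281,216),(296,216),(280,187),(296,187),(281,172),(295,172)]: print(onz(c,p,.06))
cv2.imwrite("pics/w1c.png",cv2.resize(c["img"][130:230,230:350,::-1],None,fx=6,fy=6,interpolation=cv2.INTER_CUBIC))
E
python3 go.py .443 -.292 .17 -4.72
```

```text
375.3518364831947 281.26788790552575 217.72128049990638
[ 0.49405948 -0.25228162  0.035     ]
[ 0.48777457 -0.34165574  0.035     ]
[ 0.60899717 -0.26275561  0.035     ]
[ 0.60307687 -0.35021164  0.035     ]
[ 0.42730019 -0.28495632  0.06      ]
[ 0.42633792 -0.29833341  0.06      ]
[ 0.45355379 -0.28591705  0.06      ]
[ 0.4525571  -0.29989784  0.06      ]
[ 0.4666277  -0.28771053  0.06      ]
[ 0.4657685  -0.29981741  0.06      ]
t 2.4 pos [ 0.4409 -0.2819  0.2013] yaw -3.7 F [-1.4  0.7 -0.5] w 0.0869 SHIFT [ 2.6  9.8 31.4] n 1.0 spin 0.017756937230589465
```

View pics/w1c.png

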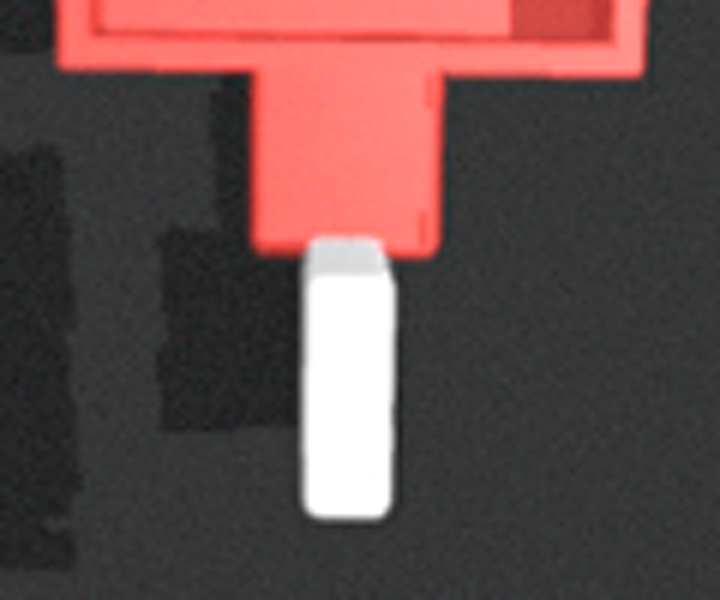

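Request:
play_rows:
  commands:
    - {"x": 4,"y": 10,"z": 30,"spin": 0.012}
    - {"x": 0,"y": 0,"z": 40,"spin": 0}
    - {"x": 0,"y": 0,"z": 0,"spin": 0}

```text
time: 2.7
position: [0.4469, -0.2943, 0.1321]
tool_rot: [0.999, -0.033, 0.004, 0.006]
ft_force: [-0.6, 1.0, -0.9]
grip_width: 0.087
```

```bash
python3 go.py .445 -.292 .025 -4.5; python3 wr.py w2;python3 - <<'E'
from h import *
c=pickle.load(open("pics/w2.pkl","rb"))
print(proj(c,[.445,-.292,.06]))
E
```

```text
t 2.7 pos [ 0.4469 -0.2943  0.1321] yaw -3.76 F [-0.6  1.  -0.9] w 0.087 SHIFT [ -2.9  -3.4 107.1] n 3.0 spin 0.012942741173714052
[[-1.86037645e-05  9.65256788e-01  2.61303142e-01  7.27781069e-02]
 [ 9.99999958e-01  9.32111615e-05 -2.73126998e-04  3.66040949e-04]
 [-2.87994058e-04  2.61303126e-01 -9.65256750e-01 -1.82798201e-01]
 [ 0.00000000e+00  0.00000000e+00  0.00000000e+00  1.00000000e+00]]
[[276.35975818 226.44847061]]
```

View pics/w2.png

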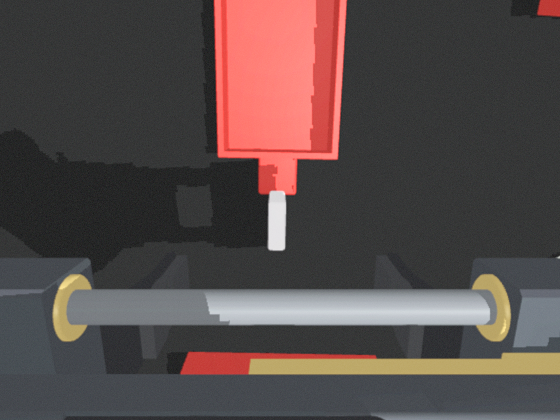

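The grip appears at (277,226), and I predicted (276.4,226.4), so the estimate holds. Descending.

Request:
play_rows:
  commands:
    - {"x": -3,"y": -3,"z": 20,"spin": 0.013}
    - {"x": 0,"y": 0,"z": 30,"spin": 0}
    - {"x": 0,"y": 0,"z": 30,"spin": 0}
    - {"x": 0,"y": 0,"z": 0,"spin": 0}

```text
time: 3.15
position: [0.4514, -0.3025, 0.0607]
tool_rot: [0.999, -0.039, 0.012, 0.014]
ft_force: [0.4, 0.6, -0.6]
grip_width: 0.0872
```

```bash
python3 go.py .445 -.292 .024 -4.5; python3 -c "
from rig import robot;print(robot.get_obs()['tool_rot'],robot.get_obs()['joint_velocities'])"
```

```text
t 3.15 pos [ 0.4514 -0.3025  0.0607] yaw -4.45 F [ 0.4  0.6 -0.6] w 0.0872 SHIFT [ -8.1 -11.   36.2] n 1.0 spin 0.0008789030134606163
[ 0.99907563 -0.03897801  0.01177914  0.01377833] [-0.00569326 -0.07886029 -0.05516273 -0.00100893  0.03094403 -0.00961311]
```

Request:
play_rows:
  commands:
    - {"x": -4,"y": -5,"z": 0,"spin": 0}
    - {"x": 0,"y": 0,"z": 0,"spin": 0}
    - {"x": -4,"y": -6,"z": 0,"spin": 0}
    - {"x": 0,"y": 0,"z": 0,"spin": 0}

```text
time: 3.55
position: [0.4465, -0.2941, 0.0669]
tool_rot: [0.999, -0.039, 0.016, 0.018]
ft_force: [-0.3, -0.0, -0.8]
grip_width: 0.0873
```

```bash
cat >> go.py <<'E'
    o=robot.get_obs();R=Ro.from_quat(o["tool_rot"]).as_matrix();print("toolz",R[:,2].round(4),"vel",np.abs(o["joint_velocities"]).max().round(3), "q",o["q"].round(3),"M",o["moment"].round(2))
E
python3 go.py .445 -.292 .024 -4.5
```

```text
t 3.55 pos [ 0.4465 -0.2941  0.0669] yaw -4.42 F [-0.3 -0.  -0.8] w 0.0873 SHIFT [-3.1 -3.4 42.8] n 1.0 spin 0.0013752350693430682
toolz [ 0.03   -0.0364 -0.9989] vel 0.042 q [-0.789  0.598  1.812 -0.007  0.685  0.865] M [ 0.07  0.03 -0.02]
```

Request:
play_rows:
  commands:
    - {"x": 0,"y": 0,"z": 0,"spin": 0}
    - {"x": 0,"y": 0,"z": 0,"spin": 0}
    - {"x": 0,"y": 0,"z": 0,"spin": 0}

```text
time: 3.85
position: [0.4474, -0.2946, 0.069]
tool_rot: [0.999, -0.038, 0.017, 0.019]
ft_force: [0.7, -0.2, -0.0]
grip_width: 0.0866
```

```bash
python3 go.py .445 -.292 .024 -4.5
```

```text
t 3.85 pos [ 0.4474 -0.2946  0.069 ] yaw -4.37 F [ 0.7 -0.2 -0. ] w 0.0866 SHIFT [-4.2 -4.1 44.7] n 1.0 spin 0.0022253741559958573
toolz [ 0.0328 -0.0392 -0.9987] vel 0.005 q [-0.788  0.595  1.811 -0.007  0.685  0.865] M [0.07 0.07 0.01]
```

Fast downward rows leave a pitch error of about 2.9°, because the lag is not made up. I'll go back up quickly to undo it, then descend in settled single steps.

Request:
play_rows:
  commands:
    - {"x": -4,"y": -4,"z": -30,"spin": 0}
    - {"x": 0,"y": 0,"z": -30,"spin": 0}
    - {"x": 0,"y": 0,"z": -30,"spin": 0}
    - {"x": 0,"y": 0,"z": 0,"spin": 0}
    - {"x": 0,"y": 0,"z": 0,"spin": 0}

```text
time: 4.35
position: [0.4402, -0.2863, 0.1601]
tool_rot: [0.999, -0.038, 0.016, 0.018]
ft_force: [-0.0, -0.9, -0.6]
grip_width: 0.0869
```

```bash
python3 go.py .445 -.292 .024 -4.5;  cat > st.py <<'E'
from rig import cams
for i in range(4): cams.camera("top")
E
python3 st.py; python3 go.py .445 -.292 .024 -4.5
```

```text
t 4.35 pos [ 0.4402 -0.2863  0.1601] yaw -4.37 F [-0.  -0.9 -0.6] w 0.0869 SHIFT [  0.7   0.7 136.3] n 3.0 spin 0.002202218301682562
toolz [ 0.0303 -0.0367 -0.9989] vel 0.026 q [-0.787  0.435  1.762 -0.006  0.897  0.864] M [ 0.09  0.08 -0.03]
t 4.55 pos [ 0.4397 -0.2858  0.1587] yaw -4.39 F [-0.5  0.5 -0.7] w 0.0868 SHIFT [  1.5   1.4 135. ] n 3.0 spin 0.001992024679666279
toolz [ 0.0283 -0.0347 -0.999 ] vel 0.005 q [-0.787  0.437  1.763 -0.006  0.897  0.864] M [ 0.04  0.12 -0.01]
```

Request:
play_rows:
  commands:
    - {"x": 0,"y": 0,"z": 30,"spin": 0}

```text
time: 4.65
position: [0.4428, -0.2889, 0.1306]
tool_rot: [0.999, -0.038, 0.018, 0.019]
ft_force: [0.8, -1.1, -0.1]
grip_width: 0.0872
```

```bash
for i in 1 2 3 4; do python3 go.py .445 -.292 .024 -4.5; python3 -c "
from rig import cams
cams.camera('top')"; done; python3 st.py;python3 go.py .445 -.292 .024 -4.5
```

```text
t 4.65 pos [ 0.4428 -0.2889  0.1306] yaw -4.37 F [ 0.8 -1.1 -0.1] w 0.0872 SHIFT [ -1.4  -1.1 106.7] n 3.0 spin 0.002282612490257009
toolz [ 0.0336 -0.0399 -0.9986] vel 0.772 q [-0.787  0.483  1.785 -0.006  0.822  0.865] M [ 0.05  0.06 -0.03]
t 4.7 pos [ 0.439  -0.2856  0.1244] yaw -4.41 F [-0.7  0.4 -2.1] w 0.0871 SHIFT [  3.8   3.  100.7] n 3.0 spin 0.0014889394079004113
toolz [ 0.0241 -0.0305 -0.9992] vel 0.159 q [-0.788  0.492  1.791 -0.006  0.819  0.865] M [0.11 0.06 0.02]
t 4.75 pos [ 0.4382 -0.2847  0.1253] yaw -4.4 F [-0.1 -0.2 -0.8] w 0.0872 SHIFT [  4.9   4.1 101.6] n 3.0 spin 0.0016794983924088075
toolz [ 0.0219 -0.0283 -0.9994] vel 0.051 q [-0.787  0.49   1.791 -0.006  0.825  0.865] M [ 0.07  0.02 -0.02]
t 4.8 pos [ 0.439  -0.2854  0.1266] yaw -4.4 F [ 0.5 -0.2  0.4] w 0.0871 SHIFT [  3.8   3.2 102.9] n 3.0 spin 0.0017550288496732856
toolz [ 0.0237 -0.0301 -0.9993] vel 0.034 q [-0.787  0.488  1.789 -0.006  0.826  0.865] M [ 0.02  0.04 -0.04]
t 5.05 pos [ 0.441  -0.2873  0.1295] yaw -4.38 F [ 0.8 -1.   0. ] w 0.087 SHIFT [  0.9   0.8 105.7] n 3.0 spin 0.002092460728769773
toolz [ 0.0294 -0.0358 -0.9989] vel 0.005 q [-0.787  0.484  1.786 -0.006  0.825  0.865] M [0.04 0.04 0.01]
```

Request:
play_rows:
  commands:
    - {"x": 0,"y": 0,"z": 30,"spin": 0}

```text
time: 5.15
position: [0.4449, -0.2911, 0.1031]
tool_rot: [0.999, -0.038, 0.019, 0.021]
ft_force: [-0.0, -0.8, -1.0]
grip_width: 0.0867
```

```bash
cat > st2.py <<'E'
from rig import cams
for i in range(2): cams.camera("top")
E
python3 st2.py; python3 go.py .445 -.292 .024 -4.5
```

```text
t 5.25 pos [ 0.4407 -0.2873  0.0982] yaw -4.39 F [-0.5  1.2  0.7] w 0.0868 SHIFT [ 2.5  2.1 74.4] n 2.0 spin 0.0018822953978466417
toolz [ 0.0263 -0.0327 -0.9991] vel 0.047 q [-0.787  0.537  1.809 -0.006  0.754  0.865] M [ 0.08  0.06 -0.02]
```

Request:
play_rows:
  commands:
    - {"x": 0,"y": 0,"z": -30,"spin": 0}

```text
time: 5.35
position: [0.4376, -0.2842, 0.1258]
tool_rot: [0.999, -0.039, 0.01, 0.013]
ft_force: [0.5, 0.0, -0.3]
grip_width: 0.087
```

```bash
python3 st.py; python3 go.py .445 -.292 .024 -4.5; python3 st2.py; python3 go.py .445 -.292 .024 -4.5;
```

```text
t 5.55 pos [ 0.4405 -0.2868  0.1296] yaw -4.38 F [ 0.2 -0.2 -0.3] w 0.0871 SHIFT [  1.7   1.4 105.8] n 3.0 spin 0.0021314372544217475
toolz [ 0.0282 -0.0347 -0.999 ] vel 0.022 q [-0.787  0.484  1.787 -0.006  0.826  0.865] M [0.03 0.08 0.07]
t 5.65 pos [ 0.4398 -0.2861  0.1284] yaw -4.39 F [-0.2  0.7  0.4] w 0.0868 SHIFT [  2.7   2.3 104.6] n 3.0 spin 0.001997774055571467
toolz [ 0.0263 -0.0328 -0.9991] vel 0.012 q [-0.787  0.485  1.788 -0.006  0.826  0.865] M [0.   0.06 0.09]
```

Request:
play_rows:
  commands:
    - {"x": 0,"y": 0,"z": -40,"spin": 0}
    - {"x": 0,"y": 0,"z": 30,"spin": 0}

```text
time: 5.85
position: [0.4411, -0.2873, 0.141]
tool_rot: [0.999, -0.038, 0.016, 0.018]
ft_force: [2.0, -1.2, -0.4]
grip_width: 0.0869
```

```bash
python3 st.py; python3 st.py; python3 go.py .445 -.292 .024 -4.5
```

```text
t 6.25 pos [ 0.4361 -0.2827  0.1343] yaw -4.42 F [ 0.8 -0.4  0.5] w 0.0874 SHIFT [  7.5   6.1 110.6] n 3.0 spin 0.0014180438507051159
toolz [ 0.0172 -0.0237 -0.9996] vel 0.003 q [-0.787  0.475  1.785 -0.006  0.853  0.865] M [ 0.09  0.07 -0.07]
```

Works: the tilt fell from 0.042 to 0.029. Repeating.

Request:
play_rows:
  commands:
    - {"x": 0,"y": 0,"z": -45,"spin": 0}
    - {"x": 0,"y": 0,"z": 45,"spin": 0}

```text
time: 6.45
position: [0.4407, -0.287, 0.1425]
tool_rot: [0.999, -0.039, 0.016, 0.018]
ft_force: [2.5, -2.5, -0.2]
grip_width: 0.0872
```

```bash
python3 st.py; python3 st.py; python3 go.py .445 -.292 .024 -4.5
```

```text
t 6.85 pos [ 0.4331 -0.2799  0.1307] yaw -4.44 F [ 0.5 -0.2  0.3] w 0.087 SHIFT [ 11.8   9.6 106.9] n 3.0 spin 0.0010700382666705701
toolz [ 0.0087 -0.0152 -0.9998] vel 0.003 q [-0.788  0.48   1.789 -0.006  0.856  0.865] M [0.02 0.01 0.02]
```

Request:
play_rows:
  commands:
    - {"x": 0,"y": 0,"z": -45,"spin": 0}
    - {"x": 0,"y": 0,"z": 45,"spin": 0}

```text
time: 7.05
position: [0.4382, -0.2847, 0.1396]
tool_rot: [0.999, -0.039, 0.012, 0.014]
ft_force: [2.4, -2.7, -2.1]
grip_width: 0.087
```

```bash
python3 st.py; python3 st.py; python3 go.py .445 -.292 .024 -4.5
```

```text
t 7.45 pos [ 0.4302 -0.2773  0.1276] yaw -4.45 F [-0.1 -0.6 -0.1] w 0.0872 SHIFT [ 15.8  12.8 103.7] n 3.0 spin 0.0007964782617234657
toolz [ 7.0e-04 -7.3e-03 -1.0e+00] vel 0.004 q [-0.788  0.485  1.792 -0.006  0.859  0.865] M [0.04 0.05 0.01]
```

Request:
play_rows:
  commands:
    - {"x": 16,"y": 13,"z": 10,"spin": 0}

```text
time: 7.55
position: [0.4442, -0.2902, 0.1189]
tool_rot: [0.999, -0.039, 0.0, 0.003]
ft_force: [-0.0, -0.2, 0.3]
grip_width: 0.087
```

```bash
python3 st.py; python3 st.py; python3 go.py .445 -.292 .024 -4.5
```

```text
t 7.95 pos [ 0.4446 -0.291   0.118 ] yaw -4.45 F [-0.1  0.5  0.4] w 0.0871 SHIFT [ 0.4  0.4 94. ] n 2.0 spin 0.0008734988764462292
toolz [ 3.0e-04 -6.9e-03 -1.0e+00] vel 0.004 q [-0.787  0.522  1.751 -0.006  0.863  0.865] M [0.05 0.02 0.  ]
```

Request:
play_rows:
  commands:
    - {"x": 0,"y": 0,"z": 40,"spin": 0}

```text
time: 8.05
position: [0.448, -0.2943, 0.0819]
tool_rot: [0.999, -0.039, 0.005, 0.008]
ft_force: [0.1, -1.3, -1.0]
grip_width: 0.0869
```

```bash
python3 st.py; python3 st.py; python3 go.py .445 -.292 .024 -4.5
```

```text
t 8.45 pos [ 0.4453 -0.2919  0.0793] yaw -4.45 F [-0.8  0.1  0.8] w 0.087 SHIFT [-0.5 -0.3 55.3] n 2.0 spin 0.0009358067068093236
toolz [ 0.0021 -0.0087 -1.    ] vel 0.004 q [-0.787  0.585  1.778 -0.007  0.77   0.866] M [ 0.04 -0.03 -0.01]
```

Request:
play_rows:
  commands:
    - {"x": 0,"y": 0,"z": 35,"spin": 0}

```text
time: 8.55
position: [0.449, -0.2956, 0.0485]
tool_rot: [0.999, -0.039, 0.006, 0.009]
ft_force: [0.8, -0.1, -0.6]
grip_width: 0.0868
```

```bash
python3 st.py; python3 st2.py; python3 go.py .445 -.292 .024 -4.5
```

```text
t 8.85 pos [ 0.446  -0.2927  0.0455] yaw -4.44 F [-0.  -0.3  0.3] w 0.0871 SHIFT [-1.1 -0.8 21.5] n 1.0 spin 0.001000397293298242
toolz [ 0.0034 -0.0101 -0.9999] vel 0.005 q [-0.787  0.645  1.795 -0.007  0.692  0.866] M [ 0.01 -0.05 -0.01]
```

Request:
play_rows:
  commands:
    - {"x": 0,"y": 0,"z": 20,"spin": 0}

```text
time: 8.95
position: [0.4483, -0.295, 0.0285]
tool_rot: [0.999, -0.039, 0.005, 0.008]
ft_force: [-0.0, -0.4, -0.5]
grip_width: 0.0869
```

```bash
python3 st.py;  python3 st2.py; python3 go.py .445 -.292 .024 -4.5
```

```text
t 9.25 pos [ 0.4465 -0.2933  0.0265] yaw -4.44 F [-0.2 -0.6  0.7] w 0.0867 SHIFT [-1.6 -1.2  2.5] n 1.0 spin 0.0010985683634148382
toolz [ 0.0045 -0.0111 -0.9999] vel 0.005 q [-0.788  0.679  1.803 -0.008  0.649  0.867] M [ 0.06 -0.   -0.02]
```

Request:
play_rows:
  commands:
    - {"x": -1.5,"y": -1,"z": 2,"spin": 0}
  grip: 0
  newtons: 50

```text
time: 9.35
position: [0.4458, -0.2928, 0.0254]
tool_rot: [0.999, -0.039, 0.003, 0.006]
ft_force: [0.0, 0.3, 0.0]
grip_width: 0.0838
```

```bash
for i in 1 2 3 4; do python3 st.py; python3 go.py .445 -.292 .024 -4.5;done
```

```text
t 9.55 pos [ 0.4451 -0.2922  0.0248] yaw -4.44 F [0.2 0.4 0.1] w 0.0706 SHIFT [-0.1 -0.2  0.8] n 1.0 spin 0.0010607631048545813
toolz [ 0.0047 -0.0113 -0.9999] vel 0.003 q [-0.788  0.681  1.808 -0.008  0.641  0.866] M [0.02 0.   0.02]
t 9.75 pos [ 0.4451 -0.2922  0.0246] yaw -4.44 F [0.5 0.  0. ] w 0.0549 SHIFT [-0.2 -0.2  0.6] n 1.0 spin 0.0010539849934897705
toolz [ 0.0046 -0.0112 -0.9999] vel 0.002 q [-0.788  0.681  1.808 -0.008  0.641  0.866] M [0.01 0.03 0.  ]
t 9.95 pos [ 0.4451 -0.2922  0.0245] yaw -4.44 F [ 0.5 -0.5  0.3] w 0.0387 SHIFT [-0.2 -0.2  0.5] n 1.0 spin 0.0010730136594816627
toolz [ 0.0045 -0.0111 -0.9999] vel 0.002 q [-0.788  0.682  1.808 -0.008  0.641  0.867] M [ 0.04 -0.01 -0.  ]
t 10.15 pos [ 0.4451 -0.2922  0.0245] yaw -4.44 F [ 0.5 -0.3 -0. ] w 0.0231 SHIFT [-0.1 -0.2  0.5] n 1.0 spin 0.0010343344045228922
toolz [ 0.0045 -0.0111 -0.9999] vel 0.001 q [-0.788  0.681  1.808 -0.008  0.641  0.867] M [0.05 0.05 0.01]
```

```bash
for i in 1 2 ; do python3 st.py; python3 go.py .445 -.292 .024 -4.5;done; python3 wr.py w3
```

```text
t 10.35 pos [ 0.4452 -0.2923  0.0246] yaw -4.45 F [-0.1 -0.8 -0.2] w 0.0115 SHIFT [-0.2 -0.3  0.6] n 1.0 spin 0.0008617471333662909
toolz [ 0.0047 -0.0113 -0.9999] vel 0.002 q [-0.788  0.681  1.808 -0.008  0.641  0.867] M [ 0.05  0.02 -0.01]
t 10.55 pos [ 0.4452 -0.2923  0.0246] yaw -4.45 F [ 0.3  0.2 -0.5] w 0.012 SHIFT [-0.2 -0.3  0.6] n 1.0 spin 0.0008524879790012564
toolz [ 0.0047 -0.0112 -0.9999] vel 0.003 q [-0.788  0.681  1.808 -0.008  0.641  0.867] M [ 0.1   0.06 -0.07]
[[-1.85956162e-05  9.65257667e-01  2.61299898e-01  7.27818705e-02]
 [ 9.99999963e-01  8.89238014e-05 -2.57324117e-04  3.53072871e-04]
 [-2.71619857e-04  2.61299884e-01 -9.65257632e-01 -1.82800824e-01]
 [ 0.00000000e+00  0.00000000e+00  0.00000000e+00  1.00000000e+00]]
```

View pics/w3.png

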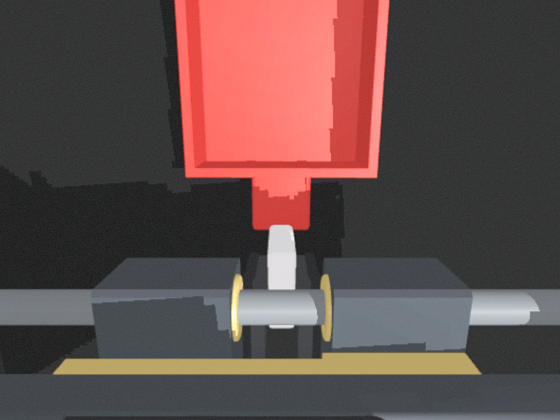

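Request:
play_rows:
  commands:
    - {"x": 0,"y": 0,"z": -14,"spin": 0}

```text
time: 10.7
position: [0.4437, -0.2909, 0.0371]
tool_rot: [0.999, -0.039, 0.001, 0.004]
ft_force: [-0.5, -0.6, -2.1]
grip_width: 0.0113
```

```bash
python3 st.py;  python3 st2.py; python3 go.py .4628 .073 .0385 -4.5; python3 wr.py w4
```

```text
t 11.0 pos [ 0.4447 -0.2917  0.038 ] yaw -4.44 F [-0.6 -0.3 -2. ] w 0.0114 SHIFT [ -10.1 -365.    -4.2] n 8.0 spin 0.0010784801473090317
toolz [ 0.0037 -0.0104 -0.9999] vel 0.003 q [-0.788  0.657  1.803 -0.008  0.672  0.866] M [0.09 0.21 0.04]
[[-1.78136914e-05  9.65257658e-01  2.61299931e-01  7.27815569e-02]
 [ 9.99999963e-01  8.82275298e-05 -2.57744454e-04  3.53076395e-04]
 [-2.71843655e-04  2.61299917e-01 -9.65257623e-01 -1.82802226e-01]
 [ 0.00000000e+00  0.00000000e+00  0.00000000e+00  1.00000000e+00]]
```

View pics/w4.png

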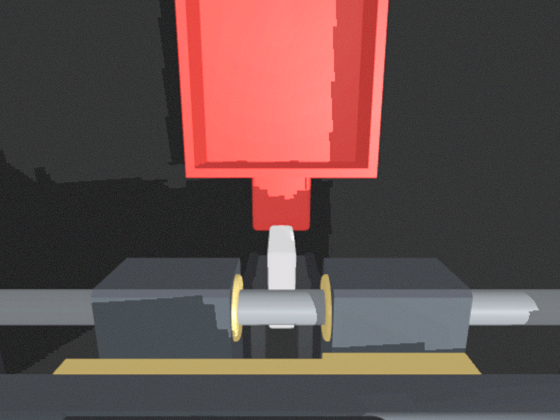

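Request:
play_rows:
  commands:
    - {"x": -2,"y": -48,"z": 0,"spin": 0}

```text
time: 11.15
position: [0.4501, -0.2505, 0.0378]
tool_rot: [0.999, -0.042, 0.006, 0.009]
ft_force: [1.5, -0.8, -1.2]
grip_width: 0.0119
```

```bash
python3 st.py;  python3 go.py .4628 .073 .0385 -4.5
```

```text
t 11.35 pos [ 0.4458 -0.2421  0.037 ] yaw -4.33 F [ 0.6 -1.  -2.8] w 0.0115 SHIFT [  -6.8 -315.5   -4.3] n 7.0 spin 0.0030388708007609163
toolz [ 0.002 -0.009 -1.   ] vel 0.048 q [-0.715  0.641  1.863 -0.009  0.63   0.939] M [ 0.02  0.17 -0.  ]
```

Request:
play_rows:
  commands:
    - {"x": -2,"y": -48,"z": 0,"spin": 0}
    - {"x": -2,"y": -48,"z": 0,"spin": 0}

```text
time: 11.55
position: [0.4547, -0.1541, 0.0361]
tool_rot: [0.999, -0.043, 0.007, 0.009]
ft_force: [0.0, 0.5, -2.6]
grip_width: 0.0116
```

```bash
python3 st.py;  python3 go.py .4628 .073 .0385 -4.5
```

```text
t 11.75 pos [ 0.4552 -0.1536  0.0363] yaw -4.59 F [ 0.8 -0.3 -1.9] w 0.0114 SHIFT [ -10.6 -226.4   -6.2] n 5.0 spin -0.0014843102319113477
toolz [ 0.0132 -0.0182 -0.9997] vel 0.037 q [-0.553  0.621  1.941 -0.016  0.559  1.112] M [-0.05  0.2   0.03]
```

Request:
play_rows:
  commands:
    - {"x": -2,"y": -46,"z": -2,"spin": 0}

```text
time: 11.85
position: [0.4622, -0.1144, 0.0379]
tool_rot: [0.999, -0.044, 0.012, 0.011]
ft_force: [0.9, -1.1, -1.9]
grip_width: 0.0116
```

```bash
python3 st.py; python3 st2.py; python3 go.py .4628 .073 .0385 -4.5
```

```text
t 12.15 pos [ 0.4582 -0.1096  0.0376] yaw -4.67 F [-0.   0.7 -2.1] w 0.0116 SHIFT [ -10.3 -182.3   -4.4] n 4.0 spin -0.0030253452273338787
toolz [ 0.0154 -0.0196 -0.9997] vel 0.007 q [-0.465  0.613  1.964 -0.021  0.542  1.205] M [ 0.05  0.19 -0.03]
```

Request:
play_rows:
  commands:
    - {"x": -2,"y": -46,"z": -1,"spin": 0}

```text
time: 12.25
position: [0.4644, -0.0698, 0.0381]
tool_rot: [0.999, -0.046, 0.012, 0.011]
ft_force: [2.1, -1.3, -2.7]
grip_width: 0.0117
```

```bash
python3 st.py; python3 st2.py; python3 go.py .4628 .073 .0385 -4.5; cat > sn.py <<'E'
import sys
from h import *
from rig import cams
for n in sys.argv[2:]:
    c=cams.camera(n);pickle.dump(c,open(f"pics/{n}{sys.argv[1]}.pkl","wb"))
    cv2.imwrite(f"pics/{n}{sys.argv[1]}.png",c["img"][:,:,::-1])
E
python3 sn.py 5 scene
```

```text
t 12.55 pos [ 0.4609 -0.0651  0.0378] yaw -4.75 F [ 1.4 -0.  -0.8] w 0.0113 SHIFT [  -9.5 -137.7   -3.5] n 3.0 spin -0.004311198117761206
toolz [ 0.017  -0.0204 -0.9996] vel 0.006 q [-0.372  0.609  1.978 -0.025  0.532  1.304] M [0.12 0.23 0.03]
```

View pics/scene5.png

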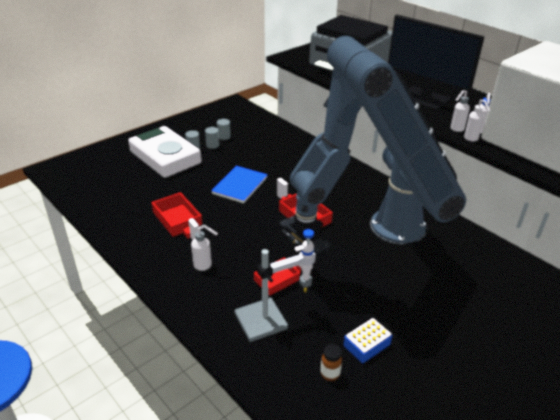

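```bash
python3 go.py .443 .0746 .0385 -4.75; python3 - <<'E'
from h import *
c=pickle.load(open("pics/scene5.pkl","rb"))
cv2.imwrite("pics/s5c.png",cv2.resize(c["img"][150:310,240:370,::-1],None,fx=5,fy=5,interpolation=cv2.INTER_CUBIC)[:600*1+100][:600])
E
```

```text
t 12.6 pos [ 0.4608 -0.0651  0.0378] yaw -4.77 F [-0.1 -0.1 -2.8] w 0.0116 SHIFT [ -29.3 -137.7   -3.8] n 3.0 spin -0.0003586339629708075
toolz [ 0.0168 -0.0203 -0.9997] vel 0.003 q [-0.372  0.609  1.978 -0.025  0.532  1.304] M [ 0.14  0.24 -0.07]
```

View pics/s5c.png

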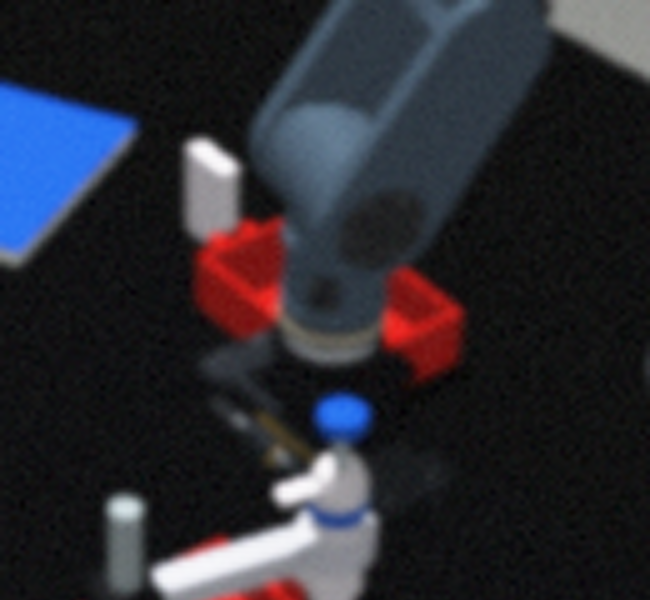

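A camera bracket sticks out about 0.1 m on the tool's +x side (crop (235,365)). At the goal it would sit against the pipette. So I'll set the tray down here, turn the tool half round and regrasp with the bracket facing the robot.

Request:
play_rows:
  commands:
    - {"x": -8,"y": 0,"z": 11,"spin": 0}

```text
time: 12.7
position: [0.456, -0.0668, 0.0276]
tool_rot: [0.999, -0.042, 0.012, 0.011]
ft_force: [0.1, -0.2, -2.0]
grip_width: 0.0114
```

```bash
python3 st.py;python3 st2.py; python3 go.py .443 .0746 .0385 -4.75
```

```text
t 13.0 pos [ 0.4537 -0.0653  0.0269] yaw -4.82 F [ 0.3  0.1 -2.4] w 0.0116 SHIFT [ -22.2 -138.3  -14.7] n 3.0 spin -0.0011565319274079086
toolz [ 0.0179 -0.0208 -0.9996] vel 0.005 q [-0.378  0.628  2.002 -0.027  0.488  1.3  ] M [ 0.08  0.2  -0.02]
```

Request:
play_rows:
  commands:
    - {"x": 0,"y": 0,"z": 2.5,"spin": 0}

```text
time: 13.1
position: [0.4545, -0.0658, 0.0248]
tool_rot: [0.999, -0.042, 0.01, 0.01]
ft_force: [-1.3, -0.9, -1.8]
grip_width: 0.0115
```

```bash
python3 st.py;python3 st2.py; python3 go.py .443 .0746 .0385 -4.75
```

```text
t 13.4 pos [ 0.4544 -0.0657  0.0247] yaw -4.8 F [-0.2 -1.6  0.3] w 0.0116 SHIFT [ -22.9 -138.5  -17. ] n 3.0 spin -0.0008906147013415269
toolz [ 0.0194 -0.0215 -0.9996] vel 0.002 q [-0.378  0.633  2.002 -0.028  0.481  1.301] M [-0.21  0.17 -0.04]
```

Request:
play_rows:
  commands:
    - {"x": 0,"y": 0,"z": 0,"spin": 0}
    - {"x": 0,"y": 0,"z": 0,"spin": 0}
    - {"x": 0,"y": 0,"z": 0,"spin": 0}
    - {"x": 0,"y": 0,"z": 0,"spin": 0}
  grip: 1

```text
time: 13.8
position: [0.4551, -0.0655, 0.025]
tool_rot: [0.999, -0.042, 0.011, 0.01]
ft_force: [0.2, -0.0, -0.2]
grip_width: 0.0358
```

```bash
python3 st2.py; python3 go.py .4544 -.0657 .12 -4.75
```

```text
t 13.9 pos [ 0.4551 -0.0655  0.025 ] yaw -4.81 F [-0.2 -0.3 -0.4] w 0.0438 SHIFT [  1.5   2.2 -95. ] n 2.0 spin -0.0009637750662931713
toolz [ 0.0209 -0.0216 -0.9995] vel 0.001 q [-0.378  0.632  2.002 -0.027  0.48   1.301] M [ 0.06  0.01 -0.01]
```

Request:
play_rows:
  commands:
    - {"x": 0,"y": 0,"z": -45,"spin": 0}
    - {"x": 0,"y": 0,"z": -48,"spin": 0}
    - {"x": 0,"y": 0,"z": -48,"spin": 0}
    - {"x": 0,"y": 0,"z": 40,"spin": 0}

```text
time: 14.3
position: [0.4563, -0.0643, 0.1323]
tool_rot: [0.999, -0.042, 0.014, 0.011]
ft_force: [2.6, -0.8, -1.8]
grip_width: 0.0758
```

```bash
python3 st.py;python3 st2.py; python3 go.py .4544 -.0657 .12 -4.75
```

```text
t 14.6 pos [ 0.446  -0.0608  0.1195] yaw -4.86 F [ 0.2 -0.1 -0.9] w 0.0862 SHIFT [ 8.8  4.1 -0.5] n 1.0 spin -0.0018659116870239202
toolz [-0.006  -0.0108 -0.9999] vel 0.009 q [-0.376  0.437  1.94  -0.018  0.767  1.293] M [0.07 0.04 0.01]
```

Request:
play_rows:
  commands:
    - {"x": 0,"y": 0,"z": -48,"spin": 0}
    - {"x": 0,"y": 0,"z": 48,"spin": 0}

```text
time: 14.8
position: [0.4513, -0.0627, 0.1298]
tool_rot: [0.999, -0.042, 0.004, 0.008]
ft_force: [3.5, -1.3, 0.1]
grip_width: 0.0869
```

```bash
python3 st.py;python3 st2.py; python3 go.py .4544 -.0657 .12 -4.75
```

```text
t 15.1 pos [ 0.4411 -0.0591  0.1178] yaw -4.88 F [-0.  -0.2 -0.5] w 0.087 SHIFT [13.8  5.5 -2.5] n 1.0 spin -0.002342187384766048
toolz [-0.0235 -0.004  -0.9997] vel 0.012 q [-0.376  0.441  1.939 -0.017  0.781  1.293] M [ 0.02  0.   -0.07]
```

Request:
play_rows:
  commands:
    - {"x": 0,"y": 0,"z": 0,"spin": -0.15}
    - {"x": 0,"y": 0,"z": 0,"spin": -0.15}
    - {"x": 0,"y": 0,"z": 0,"spin": -0.15}
    - {"x": 0,"y": 0,"z": 0,"spin": -0.15}
    - {"x": 0,"y": 0,"z": 0,"spin": -0.15}
    - {"x": 0,"y": 0,"z": 0,"spin": -0.15}
    - {"x": 0,"y": 0,"z": 0,"spin": -0.15}
    - {"x": 0,"y": 0,"z": 0,"spin": -0.15}

```text
time: 15.9
position: [0.4448, -0.0601, 0.122]
tool_rot: [0.847, 0.532, -0.009, -0.002]
ft_force: [0.1, 0.6, -1.2]
grip_width: 0.087
```

Request:
play_rows:
  commands:
    - {"x": 0,"y": 0,"z": 0,"spin": -0.15}
    - {"x": 0,"y": 0,"z": 0,"spin": -0.15}
    - {"x": 0,"y": 0,"z": 0,"spin": -0.15}
    - {"x": 0,"y": 0,"z": 0,"spin": -0.15}
    - {"x": 0,"y": 0,"z": 0,"spin": -0.15}
    - {"x": 0,"y": 0,"z": 0,"spin": -0.15}
    - {"x": 0,"y": 0,"z": 0,"spin": -0.15}
    - {"x": 0,"y": 0,"z": 0,"spin": -0.15}

```text
time: 16.7
position: [0.4486, -0.0611, 0.1269]
tool_rot: [0.399, 0.917, -0.006, -0.004]
ft_force: [-1.1, 0.1, -0.0]
grip_width: 0.087
```

```bash
python3 st.py; python3 go.py .4544 -.0657 .12 175.2
```

```text
t 16.9 pos [ 0.4485 -0.0611  0.1267] yaw 132.45 F [0.7 0.1 0.2] w 0.0871 SHIFT [-7.4  1.4  6.6] n 1.0 spin -0.7462033025769608
toolz [-0.0119 -0.0082 -0.9999] vel 0.007 q [-0.374  0.428  1.923 -0.017  0.799 -1.103] M [ 0.11 -0.15 -0.03]
```

Request:
play_rows:
  commands:
    - {"x": 0,"y": 0,"z": 0,"spin": -0.15}
    - {"x": 0,"y": 0,"z": 0,"spin": -0.15}
    - {"x": 0,"y": 0,"z": 0,"spin": -0.15}
    - {"x": 0,"y": 0,"z": 0,"spin": -0.15}
    - {"x": 0,"y": 0,"z": 0,"spin": -0.14}

```text
time: 17.4
position: [0.4488, -0.061, 0.1274]
tool_rot: [0.042, 0.999, -0.004, -0.006]
ft_force: [0.4, -0.1, -0.4]
grip_width: 0.0869
```

```bash
python3 st.py; python3 go.py .4544 -.0657 .12 175.2; python3 sn.py 6 scene top; python3 - <<'E'
from h import *
c=pickle.load(open("pics/top6.pkl","rb"))
cv2.imwrite("pics/t6c.png",cv2.resize(c["img"][100:250,150:310,::-1],None,fx=4,fy=4,interpolation=cv2.INTER_CUBIC))
E
```

```text
t 17.6 pos [ 0.4488 -0.061   0.1274] yaw 174.79 F [-0.4 -0.6 -0.6] w 0.087 SHIFT [-6.1 -4.1  7.4] n 1.0 spin -0.007225697221491948
toolz [-0.0114 -0.0081 -0.9999] vel 0.015 q [-0.374  0.427  1.922 -0.016  0.801 -1.842] M [ 0.09 -0.15 -0.02]
```

View pics/t6c.png

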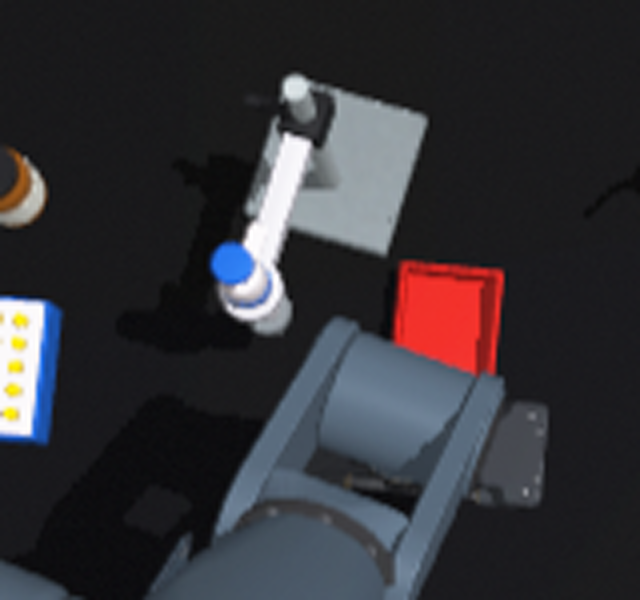

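View pics/scene6.png

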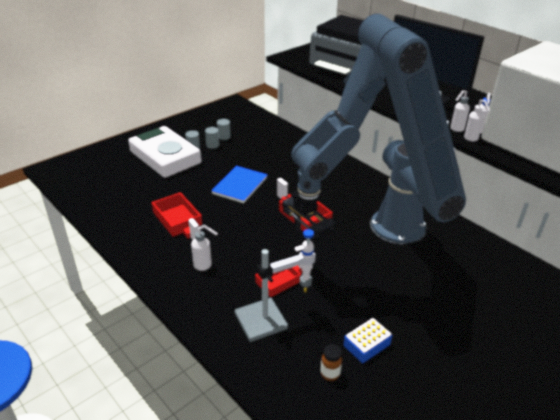

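```bash
python3 - <<'E'
from h import *
c=pickle.load(open("pics/top6.pkl","rb"))
f=lambda X:(150+(X[0]+.5)/4-.5,100+(X[1]+.5)/4-.5)
for X in [(400,262),(503,270)]: print(onz(c,f(X),.035))
u=np.radians(-4.8);u_=np.array([np.cos(u),np.sin(u)]);v=np.array([-u_[1],u_[0]])
g=np.array([.4551,-.0655]);print("expected",g+u_*.174+v*.044,g+u_*.174-v*.044)
for z in (.25,.3,.35,.4): print(z,onz(c,f((345,318)),z),onz(c,f((503,378)),z))
E
```

```text
[ 0.6301605  -0.03649912  0.035     ]
[ 0.62333878 -0.12549801  0.035     ]
expected [ 0.63217158 -0.03621426] [ 0.62480793 -0.12390563]
0.25 [ 0.54445054 -0.00835675  0.25      ] [ 0.50000525 -0.12478346  0.25      ]
0.3 [ 0.53593527 -0.01272742  0.3       ] [ 0.49322663 -0.1246049   0.3       ]
0.35 [ 0.52742001 -0.01709809  0.35      ] [ 0.486448   -0.12442634  0.35      ]
0.4 [ 0.51890474 -0.02146875  0.4       ] [ 0.47966938 -0.12424778  0.4       ]
```

```bash
python3 go.py .4548 -.0657 .025 175.2
```

```text
t 17.7 pos [ 0.4488 -0.061   0.1274] yaw 174.87 F [0.3 0.6 0.2] w 0.0871 SHIFT [ -7.5  -3.2 102.3] n 3.0 spin -0.0056773077854753995
toolz [-0.0114 -0.0081 -0.9999] vel 0.014 q [-0.374  0.427  1.922 -0.016  0.801 -1.844] M [ 0.07 -0.12 -0.05]
```

Request:
play_rows:
  commands:
    - {"x": -6,"y": -4,"z": 30,"spin": -0.005}

```text
time: 17.8
position: [0.4562, -0.0663, 0.0994]
tool_rot: [0.043, 0.999, -0.005, -0.002]
ft_force: [1.0, -0.7, -1.1]
grip_width: 0.0865
```

```bash
python3 st.py; python3 st2.py; python3 go.py .4548 -.0657 .025 175.2; python3 wr.py w7
```

```text
t 18.1 pos [ 0.4541 -0.0657  0.0979] yaw 175.13 F [-0.5 -1.1  0.3] w 0.087 SHIFT [-1.5  0.8 72.9] n 2.0 spin -0.0012755379258047568
toolz [-0.0111 -0.0083 -0.9999] vel 0.01 q [-0.38   0.488  1.933 -0.018  0.728 -1.852] M [ 0.08 -0.16 -0.02]
[[-2.05573218e-05  9.64540108e-01  2.63936317e-01  7.06327441e-02]
 [ 9.99999966e-01 -4.91587804e-05  2.57535367e-04 -3.44848749e-04]
 [ 2.61377978e-04  2.63936314e-01 -9.64540074e-01 -1.82818510e-01]
 [ 0.00000000e+00  0.00000000e+00  0.00000000e+00  1.00000000e+00]]
```

View pics/w7.png

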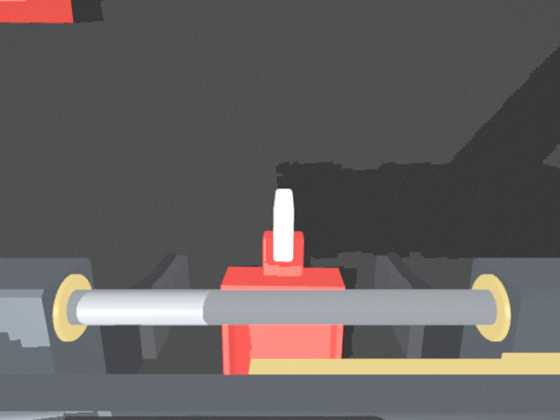

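The grip is at (284,225), midway between the fingers. Descending.

Request:
play_rows:
  commands:
    - {"x": -1,"y": 0,"z": 38,"spin": 0}

```text
time: 18.25
position: [0.4592, -0.0676, 0.0636]
tool_rot: [0.042, 0.999, -0.006, 0.001]
ft_force: [0.6, 0.0, -0.9]
grip_width: 0.0871
```

```bash
python3 st.py; python3 st2.py; python3 go.py .4548 -.0657 .025 175.2
```

```text
t 18.55 pos [ 0.4555 -0.0664  0.0614] yaw 175.14 F [ 0.8  0.2 -0.2] w 0.0869 SHIFT [ 0.5  1.  36.4] n 1.0 spin -0.0010545799054562848
toolz [-0.0087 -0.0092 -0.9999] vel 0.01 q [-0.38   0.562  1.957 -0.02   0.628 -1.849] M [ 0.11 -0.18 -0.08]
```

Request:
play_rows:
  commands:
    - {"x": -0.5,"y": 0,"z": 35,"spin": 0}
  grip: 0
  newtons: 50

```text
time: 18.65
position: [0.4599, -0.0682, 0.0301]
tool_rot: [0.042, 0.999, -0.007, 0.001]
ft_force: [0.4, -0.7, -0.3]
grip_width: 0.084
```

```bash
python3 st.py; python3 st2.py; python3 go.py .4548 -.0657 .025 175.2
```

```text
t 18.95 pos [ 0.4564 -0.067   0.0277] yaw 175.15 F [ 0.3 -0.3  1.2] w 0.0629 SHIFT [1.7 1.2 2.7] n 1.0 spin -0.0009576879494201784
toolz [-0.0068 -0.01   -0.9999] vel 0.006 q [-0.38   0.632  1.973 -0.023  0.539 -1.846] M [ 0.08 -0.15 -0.03]
```

Request:
play_rows:
  commands:
    - {"x": 1.5,"y": 1,"z": 2.5,"spin": 0}

```text
time: 19.05
position: [0.4561, -0.0663, 0.0266]
tool_rot: [0.042, 0.999, -0.006, -0.002]
ft_force: [-0.5, -0.9, 0.6]
grip_width: 0.055
```

```bash
python3 st.py; python3 st.py; python3 st.py;python3 st.py;python3 go.py .4449 .0752 .025 175.2
```

```text
t 19.85 pos [ 0.455  -0.0659  0.0252] yaw 175.13 F [ 0.5 -0.4 -0. ] w 0.0115 SHIFT [ 22.  139.7  -1.1] n 3.0 spin -0.0011666520555083043
toolz [-0.0067 -0.01   -0.9999] vel 0.002 q [-0.379  0.637  1.978 -0.023  0.53  -1.845] M [ 0.12 -0.1  -0.05]
```

Request:
play_rows:
  commands:
    - {"x": 0,"y": 0,"z": -12,"spin": 0}

```text
time: 19.95
position: [0.4537, -0.0653, 0.0362]
tool_rot: [0.042, 0.999, -0.005, -0.005]
ft_force: [-0.2, 0.4, -2.1]
grip_width: 0.0115
```

```bash
python3 st.py; python3 st2.py;python3 go.py .4449 .0752 .037 175.2
```

```text
t 20.25 pos [ 0.4546 -0.0656  0.0368] yaw 175.14 F [ 0.2  1.2 -2.5] w 0.0116 SHIFT [ 21.6 139.4  -1.5] n 3.0 spin -0.0009774095116102414
toolz [-0.0078 -0.0096 -0.9999] vel 0.002 q [-0.379  0.612  1.973 -0.022  0.56  -1.846] M [ 0.16  0.06 -0.02]
```

Request:
play_rows:
  commands:
    - {"x": 11,"y": 46,"z": 0,"spin": 0}

```text
time: 20.35
position: [0.4523, -0.0231, 0.0363]
tool_rot: [0.046, 0.999, -0.006, 0.0]
ft_force: [0.3, -1.2, -2.3]
grip_width: 0.0113
```

```bash
python3 st.py; python3 st2.py;python3 go.py .4449 .0752 .037 175.2
```

```text
t 20.65 pos [ 0.4481 -0.0192  0.0362] yaw 175.15 F [-0.   0.1 -1. ] w 0.0119 SHIFT [11.1 93.8 -1.7] n 2.0 spin -0.0008048576691740717
toolz [-0.0071 -0.0099 -0.9999] vel 0.015 q [-0.284  0.607  2.    -0.022  0.539 -1.751] M [0.14 0.03 0.01]
```

Request:
play_rows:
  commands:
    - {"x": 8,"y": 46,"z": 0,"spin": 0}

```text
time: 20.75
position: [0.4489, 0.0227, 0.0359]
tool_rot: [0.047, 0.999, -0.006, 0.0]
ft_force: [1.7, -1.5, -0.7]
grip_width: 0.0114
```

```bash
python3 st.py; python3 st2.py;python3 go.py .4449 .0752 .037 175.2; python3 sn.py 8 scene top; python3 - <<'E'
from h import *
c=pickle.load(open("pics/top8.pkl","rb"));s=pickle.load(open("pics/scene8.pkl","rb"))
a=cv2.resize(c["img"][120:250,170:290,::-1],None,fx=3.2,fy=3.2,interpolation=cv2.INTER_CUBIC)
b=cv2.resize(s["img"][160:290,240:360,::-1],None,fx=3.2,fy=3.2,interpolation=cv2.INTER_CUBIC)
cv2.imwrite("pics/c8.png",np.hstack([a,b]))
E
```

```text
t 21.05 pos [0.4449 0.0263 0.0358] yaw 175.1 F [ 0.4  0.3 -1.6] w 0.0117 SHIFT [ 4.1 48.7 -1.7] n 1.0 spin -0.001663305631487848
toolz [-0.0058 -0.0103 -0.9999] vel 0.013 q [-0.184  0.606  2.007 -0.022  0.532 -1.65 ] M [0.15 0.08 0.02]
```

View pics/c8.png

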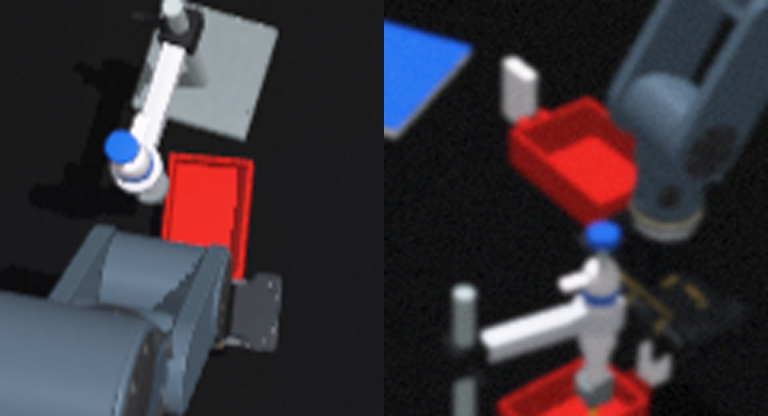

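Request:
play_rows:
  commands:
    - {"x": 5,"y": 48.5,"z": 0,"spin": 0}

```text
time: 21.25
position: [0.4474, 0.0702, 0.0355]
tool_rot: [0.048, 0.999, -0.006, -0.001]
ft_force: [1.5, -0.7, -2.5]
grip_width: 0.0115
```

```bash
python3 st.py; python3 st2.py;python3 go.py .4449 .0752 .037 175.2; python3 sn.py 9 scene top; python3 - <<'E'
from h import *
c=pickle.load(open("pics/top9.pkl","rb"));s=pickle.load(open("pics/scene9.pkl","rb"))
a=cv2.resize(c["img"][120:250,170:290,::-1],None,fx=3.2,fy=3.2,interpolation=cv2.INTER_CUBIC)
b=cv2.resize(s["img"][190:320,240:360,::-1],None,fx=3.2,fy=3.2,interpolation=cv2.INTER_CUBIC)
cv2.imwrite("pics/c9.png",np.hstack([a,b]))
E
```

```text
t 21.55 pos [0.4442 0.0741 0.0353] yaw 175.01 F [-0.   0.6 -2. ] w 0.0113 SHIFT [-0.6  1.2 -1.7] n 1.0 spin -0.003307050924589049
toolz [-0.0058 -0.0104 -0.9999] vel 0.01 q [-0.076  0.61   1.995 -0.021  0.542 -1.542] M [ 0.1   0.   -0.01]
```

View pics/c9.png

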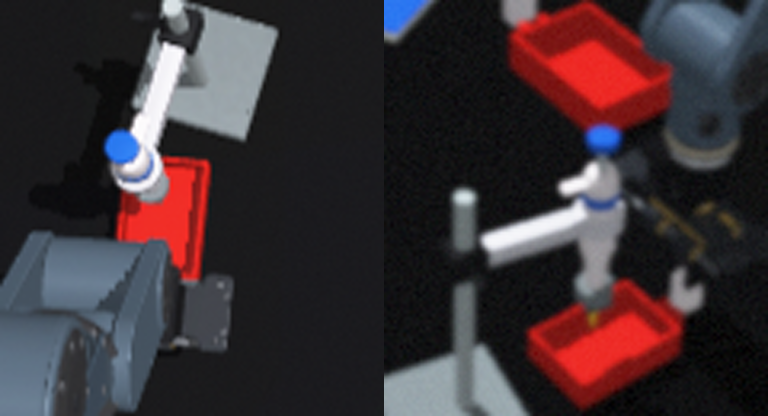

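Request:
play_rows:
  commands:
    - {"x": -0.5,"y": 1,"z": 8.5,"spin": 0}

```text
time: 21.75
position: [0.4457, 0.0738, 0.0272]
tool_rot: [0.045, 0.999, -0.005, -0.002]
ft_force: [-0.1, 0.4, -2.7]
grip_width: 0.0116
```

```bash
python3 st.py; python3 st2.py;python3 go.py .4449 .0752 .025 175.2
```

```text
t 22.05 pos [0.4446 0.0745 0.0267] yaw 174.94 F [-0.3  0.  -2.1] w 0.0114 SHIFT [-0.3  0.7  1.7] n 1.0 spin -0.004548232977723689
toolz [-0.0065 -0.0103 -0.9999] vel 0.004 q [-0.075  0.629  1.997 -0.022  0.521 -1.538] M [0.08 0.05 0.03]
```

Request:
play_rows:
  commands:
    - {"x": 0,"y": 0,"z": 2,"spin": 0}

```text
time: 22.15
position: [0.4446, 0.0744, 0.0251]
tool_rot: [0.044, 0.999, -0.005, -0.003]
ft_force: [-3.7, -0.3, 33.3]
grip_width: 0.0115
```

```bash
python3 st.py; python3 st2.py;python3 go.py .4449 .0752 .025 175.2
```

```text
t 22.45 pos [0.4446 0.0744 0.0252] yaw 174.95 F [-1.4 -1.3  5.4] w 0.0117 SHIFT [-0.2  0.8  0.2] n 1.0 spin -0.004286248501973554
toolz [-0.006  -0.0105 -0.9999] vel 0.001 q [-0.075  0.632  1.998 -0.022  0.516 -1.538] M [-0.03  0.11 -0.01]
```

Request:
play_rows:
  commands:
    - {"x": 0,"y": 0,"z": 0,"spin": 0}
    - {"x": 0,"y": 0,"z": 0,"spin": 0}
    - {"x": 0,"y": 0,"z": 0,"spin": 0}
    - {"x": 0,"y": 0,"z": 0,"spin": 0}
    - {"x": 0,"y": 0,"z": 0,"spin": 0}
  grip: 1

```text
time: 22.95
position: [0.4461, 0.0746, 0.0253]
tool_rot: [0.044, 0.999, -0.005, -0.001]
ft_force: [-0.4, -0.5, -0.2]
grip_width: 0.0435
```

```bash
python3 st2.py; python3 go.py .4449 .0752 .025 175.2;python3 sn.py 10 scene
```

```text
t 23.05 pos [0.4461 0.0746 0.0253] yaw 174.97 F [0.2 0.2 0.6] w 0.0517 SHIFT [1.2 0.5 0.3] n 1.0 spin -0.003969743694940123
toolz [-0.0026 -0.0106 -0.9999] vel 0.001 q [-0.074  0.632  1.997 -0.022  0.514 -1.538] M [ 0.14 -0.14 -0.03]
```

View pics/scene10.png

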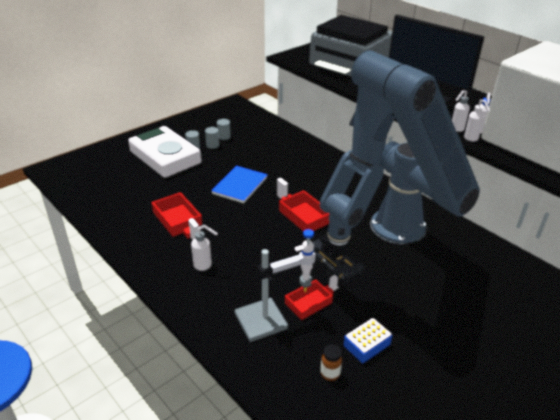

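Request:
play_rows:
  commands:
    - {"x": 0,"y": 0,"z": -40,"spin": 0}

```text
time: 23.2
position: [0.4426, 0.0751, 0.0615]
tool_rot: [0.044, 0.999, -0.005, -0.007]
ft_force: [0.6, 0.1, -0.3]
grip_width: 0.0636
```

```bash
python3 st.py; python3 st2.py;python3 go.py .425 .0752 .2 175
```

```text
t 23.5 pos [0.4456 0.075  0.065 ] yaw 174.97 F [-0.4 -0.2 -0.3] w 0.0842 SHIFT [  20.9   -3.1 -134.9] n 3.0 spin -0.000564779006950506
toolz [-0.0034 -0.0105 -0.9999] vel 0.01 q [-0.073  0.547  1.977 -0.018  0.62  -1.541] M [ 0.08 -0.16 -0.02]
```

Request:
play_rows:
  commands:
    - {"x": 5,"y": 0,"z": -40,"spin": 0}

```text
time: 23.6
position: [0.4375, 0.0759, 0.1008]
tool_rot: [0.044, 0.999, -0.005, -0.008]
ft_force: [0.9, 0.3, 0.1]
grip_width: 0.0861
```

```bash
python3 st.py; python3 st2.py;python3 go.py .425 .0752 .2 175
```

```text
t 23.9 pos [0.4402 0.0759 0.1043] yaw 174.97 F [ 0.1  0.4 -0.4] w 0.087 SHIFT [ 15.4  -3.1 -95.6] n 2.0 spin -0.000553228810265536
toolz [-0.0048 -0.0104 -0.9999] vel 0.007 q [-0.072  0.464  1.959 -0.016  0.723 -1.543] M [ 0.1  -0.08 -0.01]
```

Tray released and cleared. Up and slightly back, with the fingers closing for the press.

Request:
play_rows:
  commands:
    - {"x": 8,"y": 0,"z": -40,"spin": 0}
  grip: 0
  newtons: 20

```text
time: 24.0
position: [0.4295, 0.0769, 0.14]
tool_rot: [0.044, 0.999, -0.005, -0.008]
ft_force: [0.5, -0.9, -0.4]
grip_width: 0.084
```

```bash
python3 st.py; python3 st2.py;python3 go.py .425 .07 .36 175
```

```text
t 24.3 pos [0.4318 0.077  0.1435] yaw 174.95 F [-0.5 -0.5  0.3] w 0.0629 SHIFT [   7.4   -9.9 -216.4] n 5.0 spin -0.0007911165293604627
toolz [-0.0064 -0.0103 -0.9999] vel 0.006 q [-0.071  0.381  1.941 -0.015  0.826 -1.544] M [ 0.08 -0.14 -0.01]
```

Request:
play_rows:
  commands:
    - {"x": 4,"y": 0,"z": -48,"spin": 0}
    - {"x": 0,"y": 0,"z": -48,"spin": 0}
    - {"x": 0,"y": 0,"z": -45,"spin": 0}

```text
time: 24.6
position: [0.4231, 0.0788, 0.2777]
tool_rot: [0.044, 0.999, -0.005, -0.018]
ft_force: [1.2, -1.0, -0.7]
grip_width: 0.0388
```

```bash
python3 st.py; python3 st2.py;python3 go.py .425 .07 .36 175
```

```text
t 24.9 pos [0.4228 0.0788 0.2759] yaw 174.9 F [-0.2  0.2 -0.8] w 0.0151 SHIFT [ -0.1  -9.5 -84. ] n 2.0 spin -0.0017770336584230126
toolz [-0.035  -0.0083 -0.9994] vel 0.011 q [-0.068  0.181  1.769 -0.011  1.226 -1.546] M [ 0.11 -0.11 -0.03]
```

Request:
play_rows:
  commands:
    - {"x": 0,"y": -5,"z": -45,"spin": 0}

```text
time: 25.0
position: [0.4183, 0.0747, 0.3148]
tool_rot: [0.044, 0.999, -0.004, -0.027]
ft_force: [0.7, 0.6, -0.3]
grip_width: 0.0072
```

```bash
python3 st.py; python3 st2.py;python3 go.py .425 .07 .36 175
```

```text
t 25.3 pos [0.4226 0.0743 0.319 ] yaw 174.89 F [ 0.2 -0.3 -0.6] w 0.0003 SHIFT [ -1.2  -4.5 -41. ] n 1.0 spin -0.0019438325917487556
toolz [-0.0393 -0.0079 -0.9992] vel 0.003 q [-0.079  0.136  1.699 -0.011  1.346 -1.558] M [ 0.16 -0.18 -0.  ]
```

Request:
play_rows:
  commands:
    - {"x": 0,"y": -4,"z": -45,"spin": 0}

```text
time: 25.4
position: [0.4186, 0.0713, 0.3578]
tool_rot: [0.044, 0.999, -0.004, -0.029]
ft_force: [0.6, -0.5, -0.3]
grip_width: 0.0001
```

```bash
python3 st.py; python3 st2.py;python3 go.py .5725 .0645 .355 175; python3 sn.py 11 scene top;  python3 - <<'E'
from h import *
c=pickle.load(open("pics/top11.pkl","rb"));s=pickle.load(open("pics/scene11.pkl","rb"))
a=cv2.resize(c["img"][120:250,170:290,::-1],None,fx=3.2,fy=3.2,interpolation=cv2.INTER_CUBIC)
b=cv2.resize(s["img"][190:320,240:360,::-1],None,fx=3.2,fy=3.2,interpolation=cv2.INTER_CUBIC)
cv2.imwrite("pics/c11.png",np.hstack([a,b]))
E
```

```text
t 25.7 pos [0.4229 0.0708 0.3624] yaw 174.89 F [ 0.2 -0.1  0.3] w 0.0005 SHIFT [-149.7    7.     1. ] n 3.0 spin -0.001856298815556597
toolz [-0.0429 -0.0075 -0.9991] vel 0.003 q [-0.087  0.1    1.621 -0.011  1.463 -1.568] M [ 0.04 -0.13  0.  ]
```

View pics/c11.png

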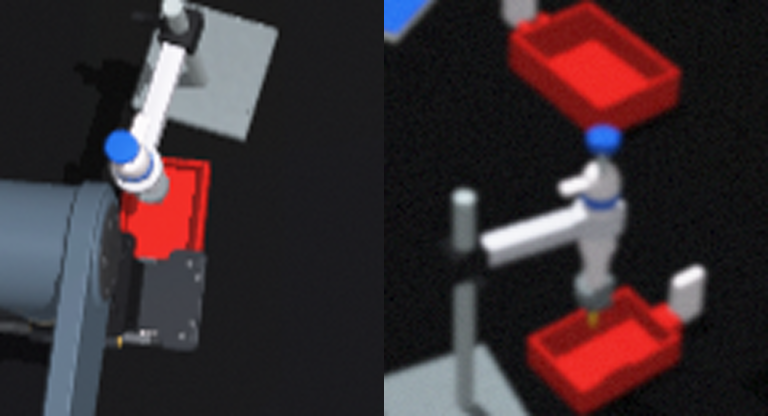

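```bash
python3 - <<'E'
from h import *
c=pickle.load(open("pics/top11.pkl","rb"));s=pickle.load(open("pics/scene11.pkl","rb"))
u=np.radians(-5.0);u_=np.array([np.cos(u),np.sin(u)]);v=np.array([-u_[1],u_[0]])
g=np.array([.4446,.0744]);ctr=g+.11*u_;print(ctr, "axis in tray frame",(np.array([.5725,.0645])-ctr)@u_,(np.array([.5725,.0645])-ctr)@v)
for a,b in [(64,44),(64,-44),(-64,-44),(-64,44)]:
    P=np.r_[ctr+u_*a/1e3+v*b/1e3,.035]
    print((proj(c,P)-[170,120]+.5)*3.2,(proj(s,P)-[240,190]+.5)*3.2+[384,0])
E
```

```text
[0.55418142 0.06481287] axis in tray frame 0.018276143739136056 0.0012848919863172091
[[126.74923702 153.35820001]] [[583.4142234  394.50843201]]
[[208.11473728 160.54012485]] [[529.85095223 341.76131446]]
[[196.3426629  278.11633385]] [[626.90850463 289.78946746]]
[[114.19005003 270.90052734]] [[681.59216151 339.07888656]]
```

Request:
play_rows:
  commands:
    - {"x": -48,"y": 2,"z": 0,"spin": 0}

```text
time: 25.9
position: [0.4655, 0.0695, 0.3597]
tool_rot: [0.044, 0.999, -0.005, -0.025]
ft_force: [1.8, -0.4, 0.5]
grip_width: 0.0003
```

```bash
python3 st.py; python3 st2.py;python3 go.py .5725 .0645 .345 175
```

```text
t 26.2 pos [0.4701 0.0687 0.3598] yaw 174.9 F [-0.   0.4  0.4] w 0.0002 SHIFT [-103.     5.    10.3] n 3.0 spin -0.0017194867282651614
toolz [-0.0449 -0.0073 -0.999 ] vel 0.02 q [-0.083  0.18   1.53  -0.011  1.476 -1.564] M [ 0.09 -0.2   0.01]
```

Request:
play_rows:
  commands:
    - {"x": -48,"y": 2,"z": 0,"spin": 0}

```text
time: 26.3
position: [0.5117, 0.0675, 0.3579]
tool_rot: [0.044, 0.999, -0.004, -0.026]
ft_force: [1.9, -0.2, 1.1]
grip_width: 0.0001
```

```bash
python3 st.py; python3 st2.py;python3 go.py .5725 .0645 .345 175
```

```text
t 26.6 pos [0.5169 0.0666 0.358 ] yaw 174.91 F [ 0.2 -0.1  0.3] w 0.0004 SHIFT [-56.1   3.   10.5] n 2.0 spin -0.001620145556928157
toolz [-0.0454 -0.0073 -0.9989] vel 0.012 q [-0.08   0.256  1.433 -0.011  1.497 -1.561] M [ 0.14 -0.16  0.02]
```

Request:
play_rows:
  commands:
    - {"x": -48,"y": 2,"z": 0,"spin": 0}

```text
time: 26.7
position: [0.5581, 0.0656, 0.3565]
tool_rot: [0.044, 0.999, -0.004, -0.026]
ft_force: [1.4, -0.3, 1.3]
grip_width: 0.0005
```

```bash
python3 st.py; python3 st2.py;python3 go.py .5725 .0645 .335 175
```

```text
t 27.0 pos [0.5638 0.0645 0.3565] yaw 174.92 F [ 0.3 -0.3  0.3] w 0.0004 SHIFT [-9.6  1.  21.1] n 1.0 spin -0.0013950815320233124
toolz [-0.0452 -0.0072 -0.999 ] vel 0.009 q [-0.077  0.332  1.327 -0.011  1.527 -1.558] M [ 0.07 -0.1  -0.03]
```

Request:
play_rows:
  commands:
    - {"x": -8,"y": 1,"z": 18,"spin": 0}

```text
time: 27.1
position: [0.5712, 0.0648, 0.3414]
tool_rot: [0.044, 0.999, -0.005, -0.019]
ft_force: [0.1, -0.3, -0.2]
grip_width: 0.0006
```

```bash
python3 st.py; python3 st2.py;python3 go.py .5725 .0645 .32 175;  python3 sn.py 12 scene top;  python3 - <<'E'
from h import *
c=pickle.load(open("pics/top12.pkl","rb"));s=pickle.load(open("pics/scene12.pkl","rb"))
a=cv2.resize(c["img"][120:220,170:270,::-1],None,fx=4,fy=4,interpolation=cv2.INTER_CUBIC)
b=cv2.resize(s["img"][180:280,250:350,::-1],None,fx=4,fy=4,interpolation=cv2.INTER_CUBIC)
cv2.imwrite("pics/c12.png",np.hstack([a,b]))
E
```

```text
t 27.4 pos [0.5707 0.0647 0.3391] yaw 174.93 F [ 0.2  0.2 -0.3] w 0.0002 SHIFT [-2.6  0.1 19. ] n 1.0 spin -0.0013018255663336557
toolz [-0.0441 -0.0074 -0.999 ] vel 0.006 q [-0.075  0.354  1.34  -0.011  1.492 -1.557] M [ 0.07 -0.12 -0.  ]
```

View pics/c12.png

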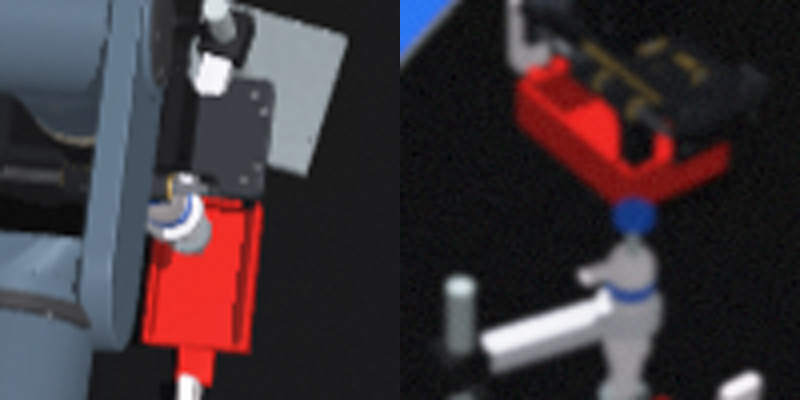

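Request:
play_rows:
  commands:
    - {"x": -3,"y": 0,"z": 17,"spin": 0}

```text
time: 27.6
position: [0.5748, 0.0643, 0.3248]
tool_rot: [0.044, 0.999, -0.005, -0.018]
ft_force: [0.4, 0.2, -0.6]
grip_width: 0.0006
```

```bash
python3 st.py; python3 st2.py;python3 go.py .5725 .0645 .315 175
```

```text
t 27.9 pos [0.5736 0.0643 0.3227] yaw 174.92 F [-0.2 -0.3 -0.3] w 0.0005 SHIFT [0.7 0.2 7.7] n 1.0 spin -0.0013499777571485188
toolz [-0.0428 -0.0074 -0.9991] vel 0.003 q [-0.076  0.369  1.36  -0.011  1.455 -1.557] M [ 0.09 -0.18 -0.01]
```

Request:
play_rows:
  commands:
    - {"x": 0,"y": 0,"z": 5,"spin": 0}

```text
time: 28.0
position: [0.5741, 0.0642, 0.3189]
tool_rot: [0.044, 0.999, -0.005, -0.02]
ft_force: [0.1, -0.7, 0.5]
grip_width: 0.0006
```

```bash
python3 st.py; python3 st2.py;python3 go.py .5725 .0645 .315 175
```

```text
t 28.3 pos [0.5734 0.0643 0.3178] yaw 174.93 F [ 0.  -0.2 -0.5] w 0.0005 SHIFT [0.8 0.2 2.8] n 1.0 spin -0.0013062650475678726
toolz [-0.0426 -0.0075 -0.9991] vel 0.002 q [-0.076  0.372  1.369 -0.011  1.443 -1.557] M [ 0.04 -0.14  0.04]
```

Request:
play_rows:
  commands:
    - {"x": 0,"y": 0,"z": 4,"spin": 0}

```text
time: 28.4
position: [0.5737, 0.0642, 0.3143]
tool_rot: [0.044, 0.999, -0.005, -0.02]
ft_force: [-0.5, -0.0, -0.5]
grip_width: 0.0007
```

```bash
python3 st2.py; python3 go.py .5725 .0645 .315 175;python3 st2.py; python3 go.py .5725 .0645 .315 175
```

```text
t 28.5 pos [0.5728 0.0642 0.3132] yaw 174.92 F [-0.4  0.   0.7] w 0.0004 SHIFT [ 0.4  0.2 -1.8] n 1.0 spin -0.0013207960962754292
toolz [-0.0439 -0.0074 -0.999 ] vel 0.006 q [-0.076  0.375  1.376 -0.011  1.434 -1.557] M [ 0.09 -0.16 -0.02]
t 28.6 pos [0.5731 0.0642 0.3136] yaw 174.92 F [1.  0.3 0.5] w 0.0002 SHIFT [ 0.6  0.2 -1.4] n 1.0 spin -0.0013170767403403968
toolz [-0.0432 -0.0074 -0.999 ] vel 0.006 q [-0.076  0.375  1.375 -0.011  1.434 -1.557] M [ 0.08 -0.19 -0.01]
```

Request:
play_rows:
  commands:
    - {"x": 0,"y": 0,"z": 3,"spin": 0}

```text
time: 28.7
position: [0.5733, 0.0642, 0.3109]
tool_rot: [0.044, 0.999, -0.005, -0.021]
ft_force: [-0.5, -0.1, -0.3]
grip_width: 0.0005
```

```bash
python3 st2.py; python3 go.py .5725 .0645 .315 175;python3 st2.py; python3 go.py .5725 .0645 .315 175
```

```text
t 28.8 pos [0.5726 0.0642 0.3101] yaw 174.92 F [-0.3 -0.7 -0.7] w 0.0007 SHIFT [ 0.4  0.2 -4.9] n 1.0 spin -0.0013941844745625263
toolz [-0.0441 -0.0074 -0.999 ] vel 0.005 q [-0.076  0.378  1.381 -0.011  1.427 -1.557] M [ 0.12 -0.13 -0.03]
t 28.9 pos [0.5729 0.0642 0.3104] yaw 174.92 F [ 0.2  0.3 -0.2] w 0.0006 SHIFT [ 0.6  0.2 -4.6] n 1.0 spin -0.0013751363569529031
toolz [-0.0435 -0.0074 -0.999 ] vel 0.004 q [-0.076  0.377  1.38  -0.011  1.427 -1.557] M [ 0.12 -0.13 -0.03]
```

Request:
play_rows:
  commands:
    - {"x": 0,"y": 0,"z": 3,"spin": 0}

```text
time: 29.0
position: [0.5731, 0.0642, 0.3078]
tool_rot: [0.044, 0.999, -0.005, -0.021]
ft_force: [0.2, 0.9, -0.2]
grip_width: 0.0004
```

```bash
python3 st2.py; python3 go.py .5725 .0645 .315 175;python3 st2.py; python3 go.py .5725 .0645 .315 175; python3 sn.py 13 scene top;  python3 - <<'E'
from h import *
c=pickle.load(open("pics/top13.pkl","rb"));s=pickle.load(open("pics/scene13.pkl","rb"))
a=cv2.resize(c["img"][140:190,180:240,::-1],None,fx=6,fy=6,interpolation=cv2.INTER_CUBIC)
b=cv2.resize(s["img"][200:250,280:340,::-1],None,fx=6,fy=6,interpolation=cv2.INTER_CUBIC)
cv2.imwrite("pics/c13.png",np.hstack([a,b]))
E
```

```text
t 29.1 pos [0.5724 0.0642 0.3069] yaw 174.92 F [0.1 0.1 0.6] w -0.0001 SHIFT [ 0.3  0.2 -8.1] n 1.0 spin -0.0013353259992611546
toolz [-0.0444 -0.0073 -0.999 ] vel 0.007 q [-0.076  0.38   1.386 -0.011  1.42  -1.557] M [ 0.07 -0.17 -0.01]
t 29.2 pos [0.5726 0.0642 0.3073] yaw 174.92 F [-0.2  0.2 -0.5] w 0.0003 SHIFT [ 0.5  0.2 -7.7] n 1.0 spin -0.0013574310845614074
toolz [-0.0438 -0.0074 -0.999 ] vel 0.005 q [-0.076  0.38   1.385 -0.011  1.42  -1.557] M [ 0.11 -0.15 -0.01]
```

View pics/c13.png

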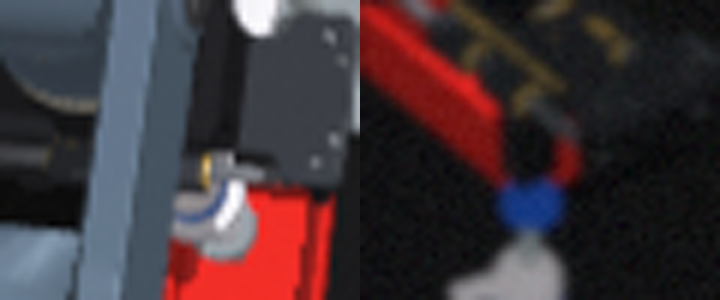

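```bash
python3 - <<'E'
from h import *
for n in (0,11,12,13):
    s=pickle.load(open(f"pics/scene{n}.pkl","rb"))["img"][222:250,296:322].astype(int)
    m=(s[:,:,2]>s[:,:,0]+50)&(s[:,:,2]>90)
    w=np.clip(s[:,:,2]-s[:,:,0]-30,0,None)[:20]
    ys,xs=np.nonzero(m[:20]);print(n,len(ys),ys.min()+222,ys.max()+222,xs.min()+296,xs.max()+296,ys.mean()+222)
    print(s[:22,12,2]-s[:22,12,0])
E
```

```text
0 85 229 238 303 313 233.2
[-195 -165 -128 -109 -103  -90  -23   85  171  196  198  197  193  168
  130   93   50   21   12    8    9    6]
11 85 229 238 303 313 233.2
[-193 -166 -129 -110 -103  -87  -22   84  166  196  200  196  193  169
  128   91   50   23   12   10    7    7]
12 63 230 238 304 312 233.87301587301587
[-112 -129 -120 -109 -106  -96  -69    0   66   96  108  108  111  113
  109   86   50   22    9    9    7    7]
13 61 230 238 304 312 234.0
[  5   2  -1   5   2   6   7  14  45  79  98 109 111 112 104  86  49  23
  11  11   9   8]
```

```bash
python3 go.py .5725 .0645 .315 175; python3 wr.py w13; python3 - <<'E'
from h import *
s=pickle.load(open("pics/scene13.pkl","rb"))
print(proj(s,[.5726,.0642,.3073]),proj(s,[.5725,.0645,.315]))
im=s["img"][205:245,285:335,::-1].astype(float)/255
im=(np.clip(im,0,1)**.45*255).astype(np.uint8)
im=cv2.resize(im,None,fx=14,fy=14,interpolation=cv2.INTER_CUBIC);cv2.imwrite("pics/c13b.png",im)
E
```

```text
t 29.3 pos [0.5727 0.0642 0.3074] yaw 174.92 F [ 0.1 -1.   0.4] w 0.0006 SHIFT [ 0.6  0.2 -7.5] n 1.0 spin -0.0013576598947346306
toolz [-0.0435 -0.0074 -0.999 ] vel 0.002 q [-0.076  0.379  1.385 -0.011  1.42  -1.557] M [ 0.07 -0.16 -0.01]
[[-3.15828782e-05  9.64539902e-01  2.63937070e-01  7.06404756e-02]
 [ 9.99999967e-01 -3.71410937e-05  2.55390211e-04 -3.41942053e-04]
 [ 2.56136961e-04  2.63937069e-01 -9.64539869e-01 -1.82852411e-01]
 [ 0.00000000e+00  0.00000000e+00  0.00000000e+00  1.00000000e+00]]
[[308.41234469 233.91193707]] [[308.62624858 231.92765702]]
```

View pics/c13b.png

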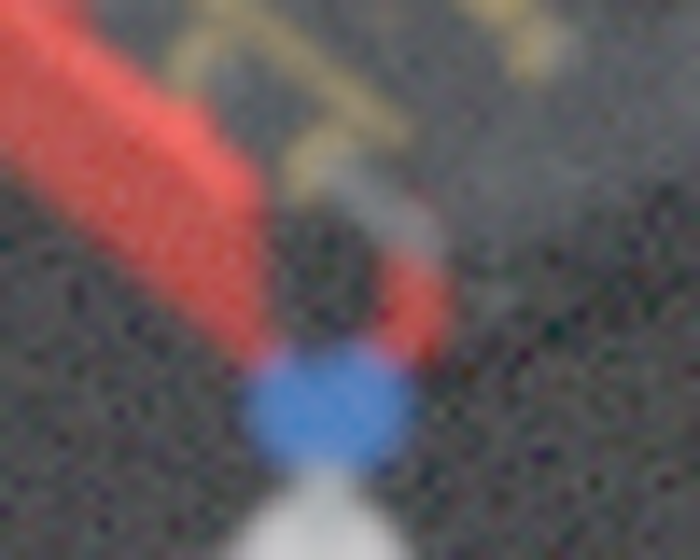

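View pics/w13.png

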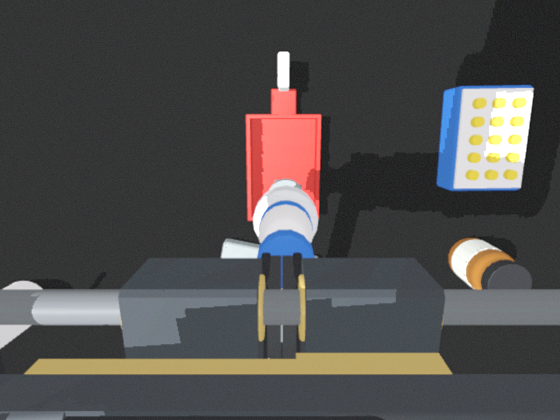

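```bash
python3 - <<'E'
from h import *
c=pickle.load(open("pics/w13.pkl","rb"))
print("tcp",proj(c,[.5727,.0642,.3074]))
for z in (.315,.303):
  a=np.linspace(0,2*np.pi,9)[:-1]
  print(z,proj(c,[.5725,.0645,z]),proj(c,np.c_[.5725+.015*np.cos(a),.0645+.015*np.sin(a),0*a+z]).round(0).tolist())
im=c["img"][170:370,180:380,::-1];im=(255*(im/255.)**.5).astype(np.uint8)
cv2.imwrite("pics/w13c.png",cv2.resize(im,None,fx=3,fy=3,interpolation=cv2.INTER_CUBIC))
E
```

```text
tcp [[282.08794885 255.86791152]]
0.315 [[282.5083224  260.33106034]] [[285.0, 288.0], [305.0, 279.0], [312.0, 258.0], [302.0, 238.0], [280.0, 231.0], [259.0, 242.0], [253.0, 263.0], [263.0, 282.0]]
0.303 [[282.69550551 252.79972669]] [[285.0, 279.0], [304.0, 270.0], [311.0, 251.0], [301.0, 232.0], [280.0, 225.0], [261.0, 235.0], [255.0, 255.0], [265.0, 273.0]]
```

View pics/w13c.png

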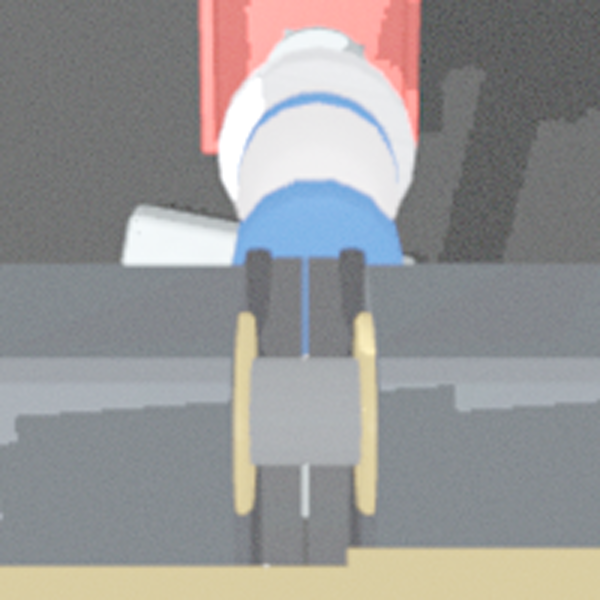

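The knob's edge hasn't moved in the scene view and the force is about 0. The fingertips also look roughly 15 mm higher than the reported TCP. I'll keep feeling downward in small steps.

Request:
play_rows:
  commands:
    - {"x": 0,"y": 0,"z": 3,"spin": 0}

```text
time: 29.45
position: [0.573, 0.0642, 0.3049]
tool_rot: [0.044, 0.999, -0.005, -0.021]
ft_force: [0.3, -0.0, 0.3]
grip_width: 0.0001
```

```bash
cat > pr.py <<'E'
import numpy as np
from rig import robot,cams
F=[]
for i in range(4):
    cams.camera("scene"); o=robot.get_obs();F.append(o["ft_force"])
print(round(o["time"],2),o["position"].round(4),"F",np.array(F)[:,2].round(1),"mean",np.mean(F,0).round(1))
E
python3 pr.py
```

```text
29.65 [0.5725 0.0641 0.3043] F [-0.  -0.9 -1.   0.5] mean [-0.   0.1 -0.3]
```

Request:
play_rows:
  commands:
    - {"x": 0,"y": 0,"z": 3,"spin": 0}

```text
time: 29.75
position: [0.5727, 0.0641, 0.3016]
tool_rot: [0.044, 0.999, -0.005, -0.021]
ft_force: [-0.4, -1.7, 1.2]
grip_width: 0.0005
```

```bash
python3 pr.py
```

```text
29.95 [0.5723 0.0642 0.3012] F [ 0.1 -0.   0.1 -0.5] mean [-0.   0.9 -0.1]
```

Request:
play_rows:
  commands:
    - {"x": 0,"y": 0,"z": 3,"spin": 0}

```text
time: 30.05
position: [0.5726, 0.0641, 0.2985]
tool_rot: [0.044, 0.999, -0.005, -0.021]
ft_force: [-0.8, -0.1, -0.8]
grip_width: 0.0006
```

```bash
python3 pr.py
```

```text
30.25 [0.5721 0.0641 0.298 ] F [-0.3 -0.1 -0.2 -0.3] mean [-0.3 -0.3 -0.2]
```

```bash
cat > kn.py <<'E'
import sys
from h import *
from rig import cams
n=sys.argv[1];c=cams.camera("scene");pickle.dump(c,open(f"pics/scene{n}.pkl","wb"))
d=c["img"][222:250,308].astype(int);print(d[:,2]-d[:,0])
im=c["img"][205:245,285:335,::-1].astype(float)/255
im=(np.clip(im,0,1)**.45*255).astype(np.uint8)
a=cv2.resize(im,None,fx=8,fy=8,interpolation=cv2.INTER_CUBIC)
im=c["img"][270:320,285:335,::-1];b=cv2.resize(im,(400,320),interpolation=cv2.INTER_CUBIC)
cv2.imwrite(f"pics/k{n}.png",np.hstack([a,b]))
E
python3 kn.py 14; python3 wr.py w14; python3 - <<'E'
from h import *
c=pickle.load(open("pics/w14.pkl","rb"))
im=c["img"][170:370,180:380,::-1];im=(255*(im/255.)**.5).astype(np.uint8)
cv2.imwrite("pics/w14c.png",cv2.resize(im,None,fx=3,fy=3,interpolation=cv2.INTER_CUBIC))
E
```

```text
[ -2  -2   2  -1   2   0   2   2   3  14  45  75  99 111 110  86  51  23
  12   9   9   6   4   1   2   0   2   1]
[[-3.17789324e-05  9.64539902e-01  2.63937070e-01  7.06406821e-02]
 [ 9.99999967e-01 -3.69447553e-05  2.55415512e-04 -3.41941112e-04]
 [ 2.56109543e-04  2.63937070e-01 -9.64539868e-01 -1.82853170e-01]
 [ 0.00000000e+00  0.00000000e+00  0.00000000e+00  1.00000000e+00]]
```

View pics/k14.png

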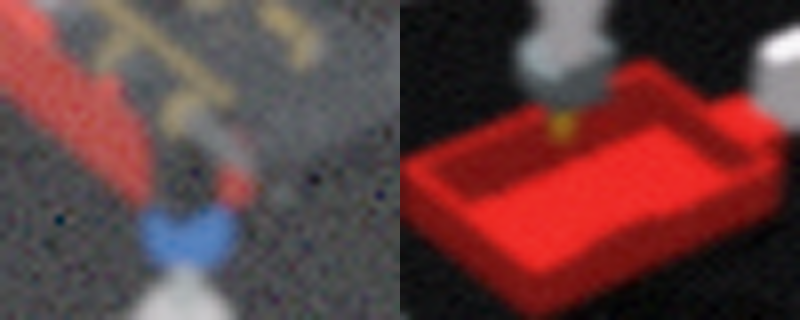

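View pics/w14c.png

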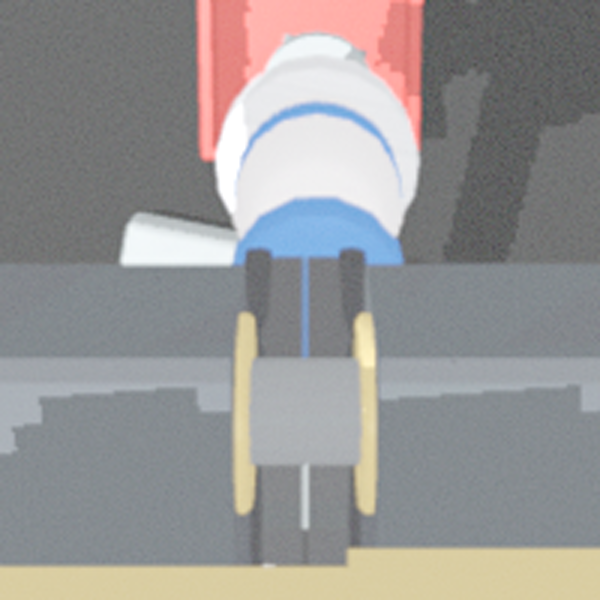

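The fingertips now overlap the knob top in the image (k14, crop (185,205)), so contact should come at about TCP z = 0.296.

Request:
play_rows:
  commands:
    - {"x": 0,"y": 0,"z": 3,"spin": 0}

```text
time: 30.45
position: [0.5724, 0.0641, 0.2956]
tool_rot: [0.044, 0.999, -0.005, -0.021]
ft_force: [-1.5, 0.0, -0.0]
grip_width: 0.0006
```

```bash
python3 pr.py
```

```text
30.65 [0.5722 0.0641 0.2952] F [0.1 0.7 1.1 1.7] mean [0.3 0.2 0.9]
```

Request:
play_rows:
  commands:
    - {"x": 0,"y": 0,"z": 3,"spin": 0}

```text
time: 30.75
position: [0.5723, 0.0641, 0.2927]
tool_rot: [0.044, 0.999, -0.005, -0.021]
ft_force: [0.9, -0.8, 1.6]
grip_width: 0.0008
```

```bash
python3 pr.py
```

```text
30.95 [0.5721 0.0641 0.2922] F [ 0.7  1.9 -0.1  1.1] mean [0.5 0.3 0.9]
```

Contact (about 1.2 N). Continuing in small steps.

Request:
play_rows:
  commands:
    - {"x": 0,"y": 0,"z": 2,"spin": 0}

```text
time: 31.05
position: [0.5722, 0.0641, 0.2905]
tool_rot: [0.044, 0.999, -0.005, -0.021]
ft_force: [0.4, 0.5, 0.8]
grip_width: 0.0004
```

```bash
python3 pr.py
```

```text
31.25 [0.5721 0.0641 0.2903] F [1.  2.6 1.2 0.7] mean [1.  0.5 1.4]
```

Request:
play_rows:
  commands:
    - {"x": 0,"y": 0,"z": 2,"spin": 0}

```text
time: 31.35
position: [0.5722, 0.0641, 0.2885]
tool_rot: [0.044, 0.999, -0.005, -0.021]
ft_force: [1.0, 1.0, 2.0]
grip_width: 0.0009
```

```bash
python3 pr.py
```

```text
31.55 [0.5721 0.0641 0.2883] F [0.7 1.1 1.2 3. ] mean [0.4 0.  1.5]
```

Request:
play_rows:
  commands:
    - {"x": 0,"y": 0,"z": 2,"spin": 0}

```text
time: 31.65
position: [0.5721, 0.0641, 0.2865]
tool_rot: [0.044, 0.999, -0.005, -0.021]
ft_force: [-0.1, 0.4, 1.3]
grip_width: 0.0003
```

```bash
python3 pr.py
```

```text
31.85 [0.5721 0.0641 0.2863] F [1.1 2.  1.1 2.1] mean [ 0.7 -0.1  1.6]
```

Request:
play_rows:
  commands:
    - {"x": 0,"y": 0,"z": 2,"spin": 0}

```text
time: 31.95
position: [0.5721, 0.0641, 0.2845]
tool_rot: [0.044, 0.999, -0.005, -0.021]
ft_force: [0.5, -0.2, 2.1]
grip_width: 0.0004
```

```bash
python3 pr.py
```

```text
32.15 [0.5721 0.0641 0.2843] F [2.8 0.6 2.  1.6] mean [0.2 0.1 1.8]
```

Request:
play_rows:
  commands:
    - {"x": 0,"y": 0,"z": 2,"spin": 0}

```text
time: 32.25
position: [0.5721, 0.0641, 0.2825]
tool_rot: [0.044, 0.999, -0.005, -0.021]
ft_force: [-0.7, 0.9, 2.5]
grip_width: 0.0008
```

```bash
python3 pr.py
```

```text
32.45 [0.5721 0.064  0.2823] F [2.1 1.6 1.9 2.4] mean [0.4 0.3 2. ]
```

Request:
play_rows:
  commands:
    - {"x": 0,"y": 0,"z": 2,"spin": 0}

```text
time: 32.55
position: [0.5721, 0.064, 0.2805]
tool_rot: [0.044, 0.999, -0.005, -0.021]
ft_force: [1.4, 1.1, 2.5]
grip_width: 0.0005
```

```bash
python3 pr.py
```

```text
32.75 [0.5721 0.064  0.2802] F [2.7 2.2 2.3 2.3] mean [1.  0.2 2.4]
```

Request:
play_rows:
  commands:
    - {"x": 0,"y": 0,"z": 2,"spin": 0}

```text
time: 32.85
position: [0.5721, 0.064, 0.2785]
tool_rot: [0.044, 0.999, -0.004, -0.021]
ft_force: [0.9, -0.1, 2.1]
grip_width: 0.0003
```

```bash
python3 pr.py
```

```text
33.05 [0.5721 0.0641 0.2782] F [2.6 2.4 2.4 2.3] mean [1.2 0.6 2.4]
```

Request:
play_rows:
  commands:
    - {"x": 0,"y": 0,"z": 2,"spin": 0}

```text
time: 33.15
position: [0.5722, 0.064, 0.2768]
tool_rot: [0.044, 0.999, -0.004, -0.021]
ft_force: [-0.2, 0.1, 6.9]
grip_width: 0.0007
```

```bash
python3 pr.py
```

```text
33.35 [0.5723 0.064  0.2771] F [6.4 7.5 5.5 6. ] mean [0.1 0.6 6.3]
```

Request:
play_rows:
  commands:
    - {"x": 0,"y": 0,"z": 2,"spin": 0}

```text
time: 33.45
position: [0.5723, 0.064, 0.2761]
tool_rot: [0.044, 0.999, -0.005, -0.02]
ft_force: [-0.9, 0.9, 8.0]
grip_width: 0.0005
```

```bash
python3 pr.py
```

```text
33.65 [0.5723 0.064  0.2761] F [8.3 7.4 7.3 6.7] mean [-0.1  0.5  7.4]
```

First stop at z ≈ 0.277, so the second should be near 0.272.

Request:
play_rows:
  commands:
    - {"x": 0,"y": 0,"z": 2,"spin": 0}

```text
time: 33.75
position: [0.5724, 0.064, 0.2755]
tool_rot: [0.044, 0.999, -0.005, -0.019]
ft_force: [-1.2, -0.2, 9.4]
grip_width: 0.0003
```

```bash
python3 pr.py
```

```text
33.95 [0.5724 0.064  0.2754] F [8.4 7.4 7.  7.8] mean [-0.9  0.5  7.7]
```

Request:
play_rows:
  commands:
    - {"x": 0,"y": 0,"z": 2,"spin": 0}

```text
time: 34.05
position: [0.5724, 0.0641, 0.2749]
tool_rot: [0.044, 0.999, -0.005, -0.019]
ft_force: [-1.4, -0.7, 9.8]
grip_width: 0.0005
```

```bash
python3 pr.py
```

```text
34.25 [0.5724 0.064  0.2748] F [9.1 8.  8.8 8.3] mean [-1.1  0.4  8.6]
```

Request:
play_rows:
  commands:
    - {"x": 0,"y": 0,"z": 2.5,"spin": 0}

```text
time: 34.35
position: [0.5725, 0.064, 0.274]
tool_rot: [0.044, 0.999, -0.005, -0.018]
ft_force: [-2.0, 1.3, 8.9]
grip_width: 0.0003
```

```bash
python3 pr.py
```

```text
34.55 [0.5724 0.064  0.2738] F [7.5 8.3 8.3 8.8] mean [-1.3  0.4  8.2]
```

Request:
play_rows:
  commands:
    - {"x": 0,"y": 0,"z": 2.5,"spin": 0}

```text
time: 34.65
position: [0.5725, 0.0641, 0.2728]
tool_rot: [0.044, 0.999, -0.005, -0.017]
ft_force: [-0.3, 0.2, 9.4]
grip_width: 0.0005
```

```bash
python3 pr.py
```

```text
34.85 [0.5725 0.064  0.2728] F [8.7 9.7 9.5 8.6] mean [-1.1  0.6  9.1]
```

Request:
play_rows:
  commands:
    - {"x": 0,"y": 0,"z": 2.5,"spin": 0}

```text
time: 34.95
position: [0.5726, 0.064, 0.272]
tool_rot: [0.044, 0.999, -0.005, -0.017]
ft_force: [-1.7, 0.2, 11.7]
grip_width: 0.0001
```

```bash
python3 pr.py; python3 kn.py 15
```

```text
35.15 [0.5726 0.064  0.2722] F [11.5 11.4 10.2  9.4] mean [-1.8  0.9 10.6]
[-18 -19 -30 -23  -9  -5  -1   0  -3   4   1   3   1   3   1   8  28  61
  93 107 106  77  37   9   4   1   1   0]
```

View pics/k15.png

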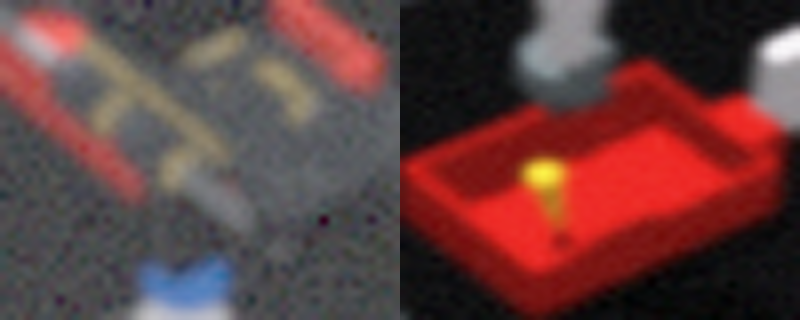

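The tip has left the jaws and is in the tray (crop (545,190)). One more small step to reach the second stop.

Request:
play_rows:
  commands:
    - {"x": 0,"y": 0,"z": 2,"spin": 0}

```text
time: 35.3
position: [0.5726, 0.064, 0.2721]
tool_rot: [0.044, 0.999, -0.005, -0.016]
ft_force: [-1.7, 0.4, 11.9]
grip_width: 0.0003
```

```bash
python3 pr.py; python3 kn.py 16
```

```text
35.5 [0.5726 0.064  0.2722] F [10.7  9.8 10.1 10.1] mean [-1.6 -0.  10.2]
[-16 -22 -28 -21  -9  -5  -2  -1   2   6   3   0   2   1   5   8  26  59
  87 102 103  74  36  12   2  -1   0   3]
```

View pics/k16.png

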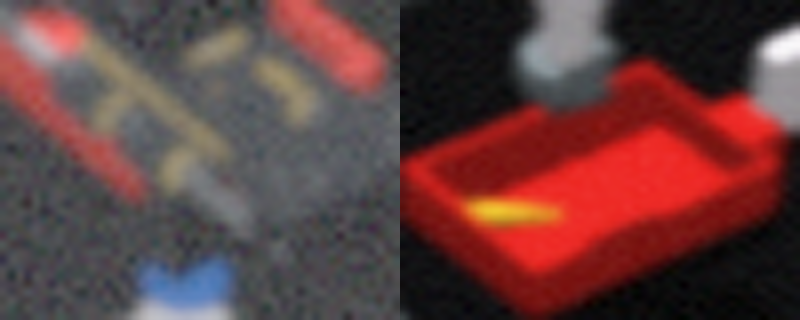

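Request:
play_rows:
  commands:
    - {"x": 0,"y": 0,"z": 3,"spin": 0}

```text
time: 35.65
position: [0.5727, 0.064, 0.2715]
tool_rot: [0.044, 0.999, -0.005, -0.015]
ft_force: [-3.1, 0.2, 14.2]
grip_width: 0.0004
```

```bash
python3 pr.py
```

```text
35.85 [0.5727 0.064  0.2718] F [14.8 13.9 13.4 13.3] mean [-2.6  0.5 13.9]
```

Second stop reached at about 14 N, with the rubber buffer engaged. Releasing upward.

Request:
play_rows:
  commands:
    - {"x": 0,"y": 0,"z": -10,"spin": 0}
    - {"x": 0,"y": 0,"z": -15,"spin": 0}
    - {"x": 0,"y": 0,"z": -20,"spin": 0}
    - {"x": 0,"y": 0,"z": -30,"spin": 0}
    - {"x": 0,"y": 0,"z": -30,"spin": 0}

```text
time: 36.35
position: [0.5703, 0.0646, 0.3738]
tool_rot: [0.044, 0.999, -0.006, -0.024]
ft_force: [0.9, 0.7, 0.3]
grip_width: 0.0006
```

```bash
python3 pr.py; python3 kn.py 17
```

```text
36.55 [0.5711 0.0647 0.3735] F [ 3.7 -0.4 -1.  -0.3] mean [ 0.4 -0.   0.5]
[-194 -166 -129 -111 -106 -103  -65    0   65   96  109  109  107  112
  108   86   50   21   13    9    9    6    3    1    0    1    0    2]
```

View pics/k17.png

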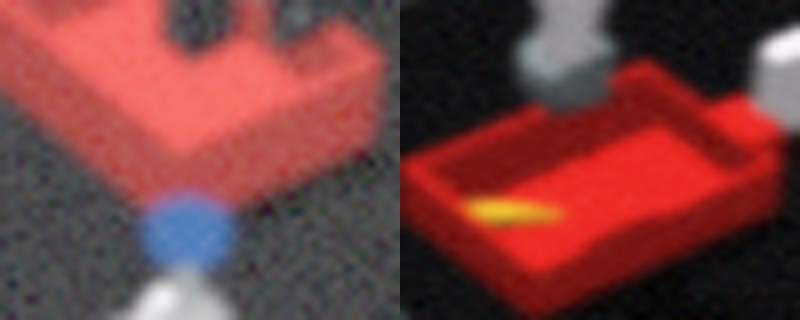

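```bash
python3 sn.py 18 scene top; python3 go.py .57 .06 .37; python3 - <<'E'
import cv2,numpy as np
cv2.imwrite("pics/f18.png",cv2.resize(np.hstack([cv2.imread("pics/scene18.png"),cv2.imread("pics/top18.png")]),(800,300)))
E
```

```text
t 36.7 pos [0.5704 0.0647 0.372 ] yaw 174.95 F [0.3 0.2 0.5] w 0.0005 SHIFT [-0.1 -4.7  2.1] n 1.0 spin None
toolz [-0.0488 -0.009  -0.9988] vel 0.006 q [-0.074  0.336  1.281 -0.013  1.573 -1.557] M [ 0.07 -0.15 -0.05]
```

View pics/f18.png

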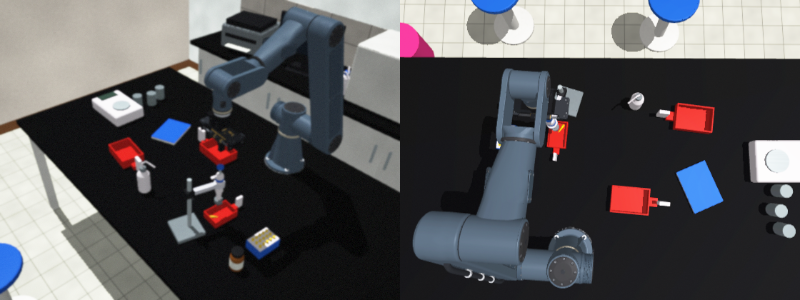

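The tip lies in the tray, the knob is up, the arm is clear and everything else is where it was. Handing in.

```bash
python3 -c "
from rig import robot
print(robot.hand_in())"
```

```text
the job is handed in; nothing more can be done
None
```

The job is done and handed in at about 37 s. The used tip is in the tray, and the plunger is back up.

**Tray:** I took the smallest of the three red trays by its grip. Partway there I set it down and regrasped it with the tool turned half round, because the wrist camera bracket would have come too close to the pipette. I then set it flat under the tip and let go. The pipette's axis falls about 18 mm ahead of the pan's centre.

**Press:** With shut fingers, the first stop came about 18 mm into the stroke. The tip dropped near 11 N. I stopped at the second stop at about 14 N; the highest reading on the knob was 14.8 N.

**Last checks:**
- **Tip and tray:** the tip lies inside the tray.
- **Knob:** its image profile is the same as before the press.
- **Robot:** it is clear of everything, with a force near 0.
- **Other things:** by eye, the rack, bottle and jar have not moved.

**What disagreed or went less well:**
- **Fingertip position:** contact with the knob came about 19 mm lower in reported tool height than expected. The real fingertips sit about that far above the reported tool point, so I found the knob by force.
- **Tool tilt:** the tool drifted to about 2.5° of tilt during fast rows. I partly corrected it.
- **Tray set-down:** there was a brief 33 N wrist reading when the tray met the bench.

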